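# Ready the salt mill: lock the catch cup, load the rock salt

### The arm

A 7-joint arm with a two-finger parallel gripper is mounted at the origin on the work surface. World frame = base frame: x ahead of the robot, y to its left, z up, the work surface at z = 0. Lengths are in mm, angles in rad, forces in N, time in s.
With the tool pointing down it reaches from about 400 to 900 mm from the base axis. Payload 5.5 kg.
Tool frame: the origin (TCP) lies midway between the tips of the shut fingers; the grasp point (between the pads) lies 19 mm behind it; z points along the fingers, y is the direction in which the jaws open and shut (so a half turn about z gives the same grasp; the last joint's range is limited). The gripper opens to 92 mm and grips with 3 to 60 N. Pads are 19 mm wide; open, the fingers measure 130 mm over their backs; the gripper's body (75 mm by 190 mm) begins 47 mm behind the grasp point.
Start: joints at [-0.868, 0.501, -0.427, 1.55, 0.221, 1.138, -0.21], TCP at [276.707, 588.161, 226.729] pointing down, gripper open.
Joint ranges: [-2.88, 2.88], [-0.31, 2.03], [-1.54, 1.56], [0.2, 2.42], [-1.41, 4.55], [0.19, 2.02], [-2.57, 2.57]. Speed limits (rad/s): [2.57, 2.57, 3.14, 3.14, 3.14, 3.14, 3.14].

### API

Orientations are given as a unit quaternion [x, y, z, w].
In Python, from bench import env gives the robot as it stands.
- The arm moves only by the tool jog_arm, never from a script. Its argument "series" is a list of rows, each a list of 3 entries, a list of its own where there are three numbers: the shift along the world's x, y, z in mm, then the turn, a rotation vector about the world's x, y, z in degrees, then the finger opening in mm, from 0 to 91.8. In form: [[[x, y, z], [wx, wy, wz], hand], ...]. A call has 1 to 20 rows; each row shifts and turns the commanded pose from where the row before left it; what a row does not reach is not made up. A row lasts 1/12 s, in which the tool goes at most 41.7 mm and 7.16 degrees, less where a joint would pass 70% of its speed; a pose out of reach is approached as far as the arm can. A call with a gripper value outside its range is refused whole. The fingers move at their own pace and stop on an object; "squeeze" is the grip in N (left out, the last holds). Time passes only in rows, so rows that do not move let the fingers close. It gives the time, the measured TCP pose, the force and the opening at its end, in the units of the state.
- env.state(): the state, without advancing time (a new reading comes with each control period).
- env.camera(name): name is "scene" or "top"; returns a dict with "img" (480x640x3 uint8, red, green, blue), "depth" (480x640 float32, mm along the optical axis (not along the pixel's ray), 0 where there is no reading), "fx", "fy", "cx", "cy" (pixels), "rvec" (rotation vector, rad) and "tvec" (3), from world to camera coordinates, as OpenCV has them. Camera axes: x right, y down, z forward; pixel columns grow to the right and rows downward; lengths in mm; the calibration is good to about 2 mm. A picture is of the moment at which its call begins.
- env.job_done(): hands the job in, once; it reports no verdict.
The state is a dict: "time_s": time; "joint_positions": joint angles; "qvel": joint speeds; "joint_efforts": joint torques, N m; "position": TCP position; "tcp_rot": TCP orientation; "contact_force": force on the tool from outside, world axes, zero at the start; "ft_torque": the same for the moment, N m; "opening": opening from 0.0 (shut) to 1.0 (fully open).
Only numpy, scipy, OpenCV 4.12 (cv2) and the standard library are available. Lean on these libraries where they do the work, as an engineer would, in place of code of your own. Each camera call takes 0.05 s, during which the arm holds its last target.

### The job

Get the salt mill ready to grind: twist the loose catch cup up into the mount under the hopper until its lugs are locked and the handle points straight out of the front of the mill, and lift the hopper lid back until it rests open on its stop. With the cup locked and the lid open, put every lump of rock salt from the enamel plate into the hopper, then close the lid. Leave the bowl, the shaker and the two spoons where they are and upright.

Things in the scene. Friction and masses are not known exactly. Their poses are not given: they have to be found in the camera images.
- mill: salt mill, fixed. Origin on the work surface, straight below the common axis of mount and hopper; front is -x, z up. Base plate 12 mm high, x -70..+110, y +-65 mm. Column at the back, x +60..+110, y +-50, up to z 168. The hopper hangs out from the column over the base; the space between base plate and mount is open at the front and both sides.
- mount (a point): on the mill's axis, at the upper face of the mount's flange, 101 mm up; axes as the mill's. The mount is a round collar (outer radius 53, underside 95 mm up) with an inner flange 95 to 101 mm up, bore radius 36 mm, cut by three entry gaps 23 mm wide; above it a channel (radius 49) under a flat ceiling 111 mm up. The lugs rest on the flange by weight; there is no catch.
- handle_entry (a point): where the cup's handle grip point must stand, seen from above, for its lugs to fit the gaps: cup yaw = mill yaw - 0.87 rad, handle forward and to the mill's +y side. After rising, the cup turns counter-clockwise seen from above by 0.87 rad to a hard stop, handle then straight to the mill's -x. Clockwise is blocked. Past 0.6 rad of twist it hangs by itself. Height 85 mm.
- cup: steel catch cup, loose, about 130 g, upright on the work surface to one side of the mill. Origin at the centre of its underside, z up; handle to -x. Radius 32, height 55 mm. Three rim lugs (z 49..55, out to radius 44, 16 mm wide) at -x and 120 degrees either side. Origin 52 mm up when locked, 56 against the ceiling; the rim passes below the flange with the origin under 38 mm.
- cup_handle (a point): grip point of the cup's straight dark wooden handle, 145 mm from the cup's axis, 30 mm above its underside; axes as the cup's. The wood runs from 65 to 175 mm from the axis, 16 mm wide, 14 mm high. A gripper coming from above, holding here, stays clear of the hopper through the twist.
- hopper (a point): centre of the hopper's inner floor, about 120 mm above the work surface; axes as the mill's. Hopper: open square box 90 mm inside, 98 outside, walls 4 mm, rim 178 mm above the work surface (57 mm deep).
- lid (a joint): hopper lid: 0 closed, 1.85 rad open, leaning back on its stop. Light (120 g); falls shut when let go below about 1.5 rad and falls open onto its stop above about 1.65.
- lid_hinge (a point): centre of the lid's hinge, at the back (+x) edge of the hopper rim, 179 mm up; axis along the mill's y.
- lid_tab (a point): grip point in the black tab at the lid's front edge, 126 mm forward of the hinge when closed and 5 mm above it; moves with the lid (x towards the hinge, z out of the lid's top). Tab 20 mm wide (along the hinge axis), 10 thick, standing out 38 mm; pinched on its two sides it can pivot in the fingers as the lid swings. Lid open, it points up, about 300 mm up.
- plate: white enamel plate, fixed, radius 125 mm, on the other side of the mill from the cup. Origin at its underside; flat floor of radius 100 mm, 5 mm up; rim 14 mm high.
- lump0: one lump of pale rock salt, a faceted six-sided chunk 25 mm across flats (29 across corners), 25 mm high, 30 g. Origin at the centre of its underside, z up through it (its middle is 12.5 mm along z). May be absent (None).
- lump1: one lump of pale rock salt, a faceted six-sided chunk 25 mm across flats (29 across corners), 25 mm high, 30 g. Origin at the centre of its underside, z up through it (its middle is 12.5 mm along z). May be absent (None).
- lump2: one lump of pale rock salt, a faceted six-sided chunk 25 mm across flats (29 across corners), 25 mm high, 30 g. Origin at the centre of its underside, z up through it (its middle is 12.5 mm along z). May be absent (None).
- lump3: one lump of pale rock salt, a faceted six-sided chunk 25 mm across flats (29 across corners), 25 mm high, 30 g. Origin at the centre of its underside, z up through it (its middle is 12.5 mm along z). May be absent (None).
- lump4: one lump of pale rock salt, a faceted six-sided chunk 25 mm across flats (29 across corners), 25 mm high, 30 g. Origin at the centre of its underside, z up through it (its middle is 12.5 mm along z). May be absent (None).
- bowl: purple plastic bowl, radius 55, 45 mm high; bystander beyond the work, origin under its centre, z up.
- shaker: glass salt shaker with metal cap, radius 22, 83 mm high; bystander beyond the work, origin under its centre, z up.
- tasting_spoon: wooden tasting spoon lying between robot and mill; bystander.
- slotted_spoon: stainless slotted spoon, 220 mm long, lying beyond the mill; bystander.
Mind the look-alikes: they are no part of the job. What is meant by the mill is not orange, and is the smaller of those in its own colour.

How it is judged:
By the outcome, as a careful person would: the job done as asked, in the order asked, and still so for the second after the job is handed in, with the robot touching nothing.
Of lump0, lump1, lump2, lump3, lump4 only 3 to 5 are there at a start; the rules pass over those that are not, and their reading is None.
At some moment in a run one of lump0, lump1, lump2, lump3, lump4 may be knocked a few centimetres aside while the robot is not near it.
Once in a run the grip may slacken for a moment while it holds something.
It also fails if it takes over 210 s, if anything falls off the work surface, if the arm or the gripper's body presses on something with over 40 N, if the wrist force passes 120 N, or if a joint passes its speed limit or range.

## Working session

There is one attempt and no reset: what is moved stays moved. The work goes in short steps, Python scripts to look and compute and a tool call to move; the robot and the scene stay as the last step left them, time stands still between calls to the robot, and variables do not carry over. Pictures are saved under pics/ and viewed, and the job is handed in when it is done.

Besides the shell and the picture viewer there is one more tool, called after ">>>" as name([rows], argument=value, ...), one row to a line, values as JSON. jog_arm: Moves the arm, as the interface text tells. Its arguments: {"type":"object","properties":{"series":{"type":"array","items":{"type":"array"}},"squeeze":{"type":"number"}},"required":["series"]}

```bash
ls; mkdir -p pics; cat > h.py <<'E'
import numpy as np, cv2
from bench import env
def cam(n):
    c=env.camera(n); R=cv2.Rodrigues(np.array(c['rvec'],float))[0]; c['R']=R; c['t']=np.array(c['tvec'],float).reshape(3); c['pos']=-R.T@c['t']; return c
def save(c,f): cv2.imwrite('pics/'+f,c['img'][:,:,::-1])
def ray(c,u,v,z):
    d=c['R'].T@np.array([(u-c['cx'])/c['fx'],(v-c['cy'])/c['fy'],1.]); s=(z-c['pos'][2])/d[2]; return c['pos']+s*d
def pc(c):
    v,u=np.mgrid[0:480,0:640]; D=c['depth'].astype(float)
    P=np.stack([(u-c['cx'])/c['fx']*D,(v-c['cy'])/c['fy']*D,D],-1)
    W=(P-c['t'])@c['R']; W[D==0]=np.nan; return W
def proj(c,p):
    q=c['R']@np.array(p,float)+c['t']; return q[0]/q[2]*c['fx']+c['cx'],q[1]/q[2]*c['fy']+c['cy']
E
python3 - <<'E'
from h import *
for n in('scene','top'):
    c=cam(n); save(c,n+'0.png'); print(n,c['pos'].round(),c['fx'],c['R'].round(2).tolist())
print(env.state())
E
```

```text
pics
scene [1416.  599.  954.] 605.1810146845783 [[-0.51, 0.86, -0.0], [0.53, 0.31, -0.79], [-0.67, -0.4, -0.62]]
top [ 424.   55. 1412.] 517.1123249489095 [[0.0, -1.0, 0.02], [-1.0, -0.01, -0.05], [0.05, -0.02, -1.0]]
{'time_s': 0.1, 'joint_positions': array([-0.86781994,  0.50176652, -0.42680634,  1.5513147 ,  0.22080474,
        1.13829725, -0.21030694]), 'qvel': array([ 2.90687791e-05, -1.15931567e-03, -3.54500929e-05, -4.09757080e-03,
        9.59443144e-04, -8.32592605e-04, -7.26886050e-04]), 'joint_efforts': array([-1.11008040e-02, -5.67865133e+01, -5.83867460e+00, -2.79910862e+01,
       -6.90984540e-02,  2.39558337e-02,  5.05322419e-05]), 'position': array([276.50405111, 587.57584397, 225.78696669]), 'tcp_rot': array([ 2.18102741e-01,  9.75925429e-01, -8.37936361e-04, -2.19901893e-04]), 'contact_force': array([ 0.19735509, -0.35658874,  0.45368847]), 'ft_torque': array([-0.0095726 ,  0.04692274,  0.04001721]), 'opening': 0.9955638766277701}
```

View pics/scene0.png

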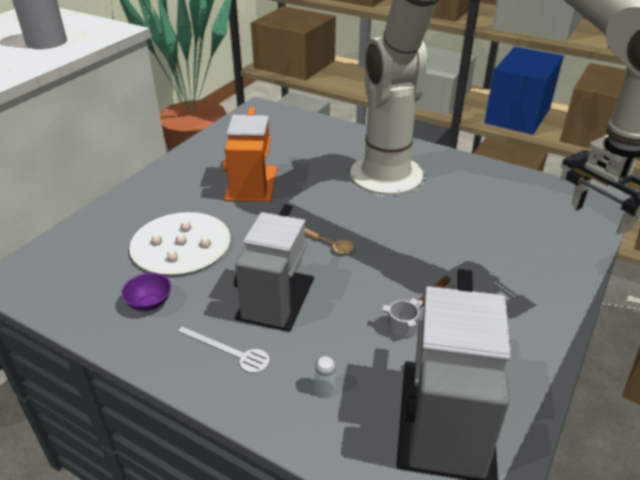

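View pics/top0.png

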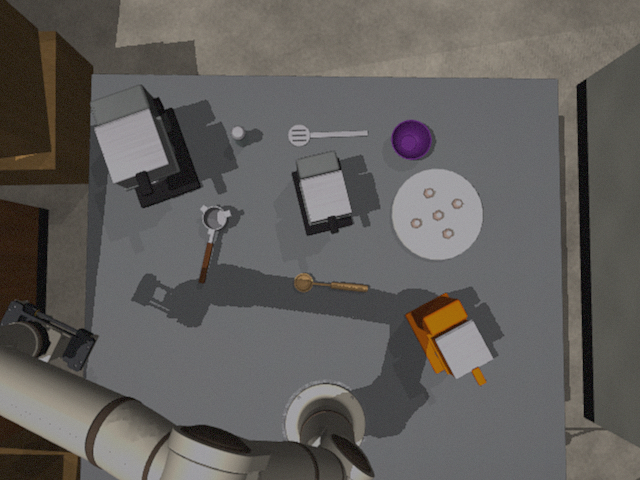

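The picture shows three mills in the top view: orange at (450,340), large grey at (140,150) and small grey at (325,195). The mill meant is the small grey one: it isn't orange, and it is the smaller of the two greys. Also visible are the cup at (214,218), five lumps on the plate around (438,215), the shaker at (238,132) and the bowl at (411,140).

```bash
python3 - <<'E'
from h import *
c=cam('top'); W=pc(c); im=c['img']
x0,y0,x1,y1=180,120,500,270
cv2.imwrite('pics/crop1.png',cv2.resize(im[y0:y1,x0:x1,::-1],None,fx=2.5,fy=2.5,interpolation=cv2.INTER_CUBIC))
# mill lid: points with z 176-200 in window
def win(a,b,cc,d,z0,z1):
    m=np.zeros((480,640),bool); m[b:d,a:cc]=1; return m&(W[...,2]>z0)&(W[...,2]<z1)
for nm,z0,z1 in(('lid',174,200),('all',140,230)):
    m=win(285,140,365,250,z0,z1); P=W[m]
    r=cv2.minAreaRect(P[:,:2].astype(np.float32)); print(nm,m.sum(),np.median(P[:,2]),P[:,2].min(),P[:,2].max(),r, cv2.boxPoints(r).round().tolist())
hsv=cv2.cvtColor(im,cv2.COLOR_RGB2HSV)
# base plate dark
for (u,v) in [(325,195),(318,160),(334,224),(214,218),(208,255),(300,230)]: print((u,v),W[v,u].round(1),im[v,u],hsv[v,u])
# plate
m=win(380,160,500,270,2,60); P=W[m]; print('plate',cv2.minEnclosingCircle(P[:,:2].astype(np.float32)),np.median(P[:,2]))
lm=win(390,165,485,262,20,60); n,l,s,cen=cv2.connectedComponentsWithStats(lm.astype(np.uint8))
for i in range(1,n):
    if s[i,4]>5: Q=W[l==i]; print('lump',s[i,4],cen[i],np.median(Q,0).round(1), ((Q.max(0)+Q.min(0))/2).round(1),Q[:,2].max())
# cup
mc=win(190,190,240,240,45,70);Q=W[mc];print('cup rim',mc.sum(),cv2.minEnclosingCircle(Q[:,:2].astype(np.float32)),Q[:,2].max())
mh=(hsv[...,0]<15)&(hsv[...,1]>110)&(hsv[...,2]<150); mh[:225]=0;mh[300:]=0;mh[:,:190]=0;mh[:,230:]=0
Q=W[mh]; print('handle',mh.sum(),np.nanmedian(Q,0),cv2.minAreaRect(Q[~np.isnan(Q[:,0])][:,:2].astype(np.float32)))
vv,uu=np.nonzero(mh); R=np.array([ray(c,u,v,37) for u,v in zip(uu,vv)]); print(cv2.minAreaRect(R[:,:2].astype(np.float32)),cv2.fitLine(R[:,:2].astype(np.float32),2,0,.01,.01).ravel())
E
```

```text
lid 2012 186.01667696770136 174.0340534353689 196.39298957804348 ((593.1316528320312, 6.518608093261719), (190.40591430664062, 102.34465026855469), 13.668671607971191) [[489.0, 34.0], [513.0, -66.0], [698.0, -21.0], [674.0, 79.0]]
all 2878 184.50999563596298 141.2707329600666 196.39298957804348 ((597.4708862304688, 7.573883056640625), (199.3373260498047, 102.34465026855469), 13.668671607971191) [[489.0, 34.0], [513.0, -66.0], [706.0, -19.0], [682.0, 81.0]]
(325, 195) [589.6   8.6 186. ] [161 159 163] [135   6 163]
(318, 160) [677.4  25.2 168.3] [107 108 108] [ 90   2 108]
(334, 224) [520.  -12.8 190.7] [31 28 31] [150  25  31]
(214, 218) [548.9 303.2   8. ] [90 90 94] [120  11  94]
(208, 255) [447.9 312.8  35.6] [94 54 34] [ 10 163  94]
(300, 230) [518.3  69.7  -4.4] [102 102 104] [120   5 104]
plate ((565.1852416992188, -314.2073974609375), 221.5959930419922) 6.403767243107591
lump 70 [429.02857143 192.02857143] [ 620.6 -278.5   28.8] [ 621.3 -279.1   29.5] 38.84533141447262
lump 71 [457.53521127 202.87323944] [ 591.8 -356.2   27.7] [ 591.9 -356.6   27.8] 34.8486615837538
lump 72 [438.20833333 214.48611111] [ 560.1 -303.1   28.5] [ 560.6 -304.    28.1] 35.77294296045603
lump 71 [416.22535211 222.32394366] [ 539.3 -243.4   28.8] [ 538.5 -244.4   28. ] 36.03705424993853
lump 69 [448.01449275 232.55072464] [ 510.7 -328.3   29.1] [ 511.9 -329.    29.4] 38.645923753928464
cup rim 208 ((547.257568359375, 293.98675537109375), 44.6291389465332) 62.50621270982862
handle 198 [430.61602091 318.42632265  37.43479066] ((427.67822265625, 319.0478210449219), (14.892387390136719, 105.33073425292969), 77.84742736816406)
((427.8194885253906, 318.80810546875), (14.071967124938965, 104.98661041259766), 78.380859375) [ 9.7926480e-01 -2.0258452e-01  4.3007126e+02  3.1857074e+02]
```

View pics/crop1.png

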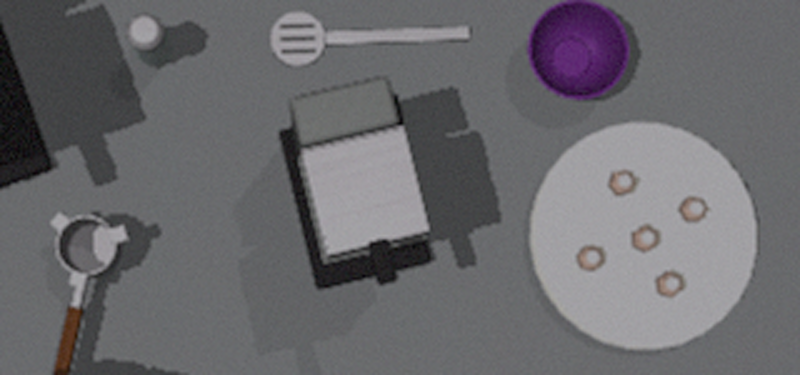

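The enlarged crop confirms the small grey mill: its lid is about 100 mm wide, the front tab is at crop (383,262) and the yaw is about 13.7°. The cup is on its +y side and the plate with five lumps on its -y side. Next I'll refine the mill's axis from the base, column and lid edges.

```bash
cat > mill.py <<'E'
from h import *
c=cam('top'); im=c['img'].astype(int); W=pc(c); g=im.mean(2)
def rect(m,z,nm):
    n,l,s,cen=cv2.connectedComponentsWithStats(m.astype(np.uint8)); i=1+np.argmax(s[1:,4]); vv,uu=np.nonzero(l==i)
    R=np.array([ray(c,u,v,z) for u,v in zip(uu,vv)])[:,:2].astype(np.float32); r=cv2.minAreaRect(R); print(nm,s[i],r,cv2.boxPoints(r).round(1).tolist()); return R,l==i
box=np.zeros((480,640),bool); box[145:240,285:360]=1
Rl,ml=rect(box&(g>130)&(W[...,2]>150),186,'lid')
Rc,mc=rect(box&(g>85)&(g<130)&(W[...,2]>150)&(W[...,2]<176),168,'col')
Rb,mb=rect(box&(g<45),12,'base')
yaw=np.deg2rad(13.67); ex=np.array([np.cos(yaw),np.sin(yaw)]); ey=np.array([-ex[1],ex[0]])
for nm,R in(('lid',Rl),('col',Rc),('base',Rb)):
    a=R@ex;b=R@ey; print(nm,'x',np.percentile(a,[0,2,98,100]).round(1),'y',np.percentile(b,[0,2,98,100]).round(1))
# tab
mt=box&(g<60)&(W[...,2]>165); Q=W[mt]; print('tab',mt.sum(),(Q[:,:2]@ex).min(),(Q[:,:2]@ex).max(),(Q[:,:2]@ey).min(),(Q[:,:2]@ey).max(),np.median(Q[:,2]))
# point cloud lid, base
Q=W[ml];print('lid pc',np.percentile(Q[:,:2]@ex,[1,99]),np.percentile(Q[:,:2]@ey,[1,99]))
E
python3 mill.py
```

```text
lid [ 301  171   50   51 1746] ((587.5679931640625, 7.020805358886719), (101.65069580078125, 99.00178527832031), 14.005155563354492) [[526.2999877929688, 42.79999923706055], [550.2000122070312, -53.29999923706055], [648.9000244140625, -28.700000762939453], [624.9000244140625, 67.4000015258789]]
col [296 150  42  28 749] ((669.3706665039062, 26.202327728271484), (47.8269157409668, 99.15678405761719), 13.97269344329834) [[634.2000122070312, 68.5], [658.0999755859375, -27.700000762939453], [704.5, -16.100000381469727], [680.5999755859375, 80.0999984741211]]
base [292 172  61  63 723] ((599.1785888671875, 9.663925170898438), (186.92608642578125, 128.018310546875), 13.90629768371582) [[493.1000061035156, 49.29999923706055], [523.7999877929688, -74.9000015258789], [705.2999877929688, -30.0], [674.5, 94.30000305175781]]
lid x [521.7 524.3 621.4 623.5] y [-181.8 -179.7  -84.6  -82.5]
col x [632.6 633.6 679.6 680.7] y [-182.2 -177.1  -85.7  -83.1]
base x [491.  497.  670.8 677.7] y [-196.6 -192.2  -69.   -68.1]
tab 144 482.95366316831706 655.5042240492508 -184.36753299415463 -123.95614270061449 189.1222914476314
lid pc [523.20193393 622.47376419] [-180.59548312  -83.69383957]
```

```bash
python3 - <<'E'
from h import *
c=cam('scene'); im=c['img']
cv2.imwrite('pics/crop2.png',cv2.resize(im[190:340,210:440,::-1],None,fx=3.4,fy=3.4,interpolation=cv2.INTER_CUBIC))
E
```

```text
(no output)
```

View pics/crop2.png

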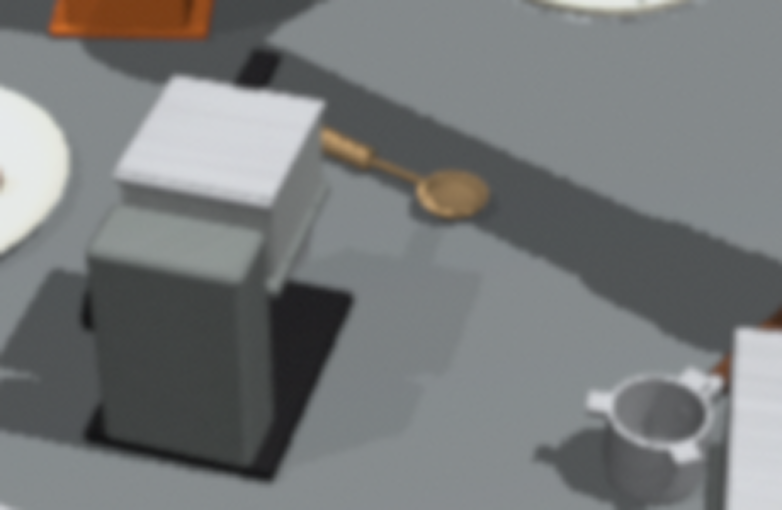

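```bash
cat >> mill.py <<'E'
print('-----')
yaw=np.deg2rad(13.95); ex=np.array([np.cos(yaw),np.sin(yaw)]); ey=np.array([-ex[1],ex[0]])
mb2=box&(g<45)&(W[...,2]<40)
vv,uu=np.nonzero(mb2)
Rb=np.array([ray(c,u,v,12) for u,v in zip(uu,vv)])[:,:2]
for nm,R in(('lid',Rl),('col',Rc),('base',Rb)):
    a=R@ex;b=R@ey; print(nm,'x',np.percentile(a,[0,1,2,98,99,100]).round(1),'y',np.percentile(b,[0,1,2,98,99,100]).round(1))
mt=box&(g<70)&(W[...,2]>165); mt[:200]=0; Q=W[mt]; R=np.array([ray(c,u,v,188) for v,u in zip(*np.nonzero(mt))])[:,:2]
print('tab',mt.sum(),np.percentile(R@ex,[0,5,95,100]).round(1),np.percentile(R@ey,[0,5,95,100]).round(1),np.median(Q[:,2]))
c2=cam('scene')
for nm,u,v,z in(('base br',270,479,12),('base fr',353,296,12),('base bl',86,440,12),('lid bl',115,178,186),('lid fl',175,76,186),('lid fr',326,102,186),('lid br',272,200,186),('col bl',88,254,168),('col br',248,280,168)):
    p=ray(c2,210+u/3.4,190+v/3.4,z)[:2]; print(nm,(p@ex).round(1),(p@ey).round(1))
E
python3 mill.py | sed -n '/-----/,$p'
```

```text
-----
lid x [521.1 522.4 523.6 620.6 621.7 622.7] y [-184.4 -183.6 -182.5  -87.4  -86.5  -85.4]
col x [632.  632.5 633.  679.  679.4 679.9] y [-184.3 -180.8 -180.2  -88.9  -87.9  -86.4]
base x [500.8 501.3 501.8 672.  674.7 677.3] y [-199.  -197.  -195.3  -71.8  -71.5  -71. ]
tab 140 [482.1 484.3 520.2 529.3] [-186.5 -145.  -127.1 -126.4] 189.21178235861214
base br 685.9 -68.3
base fr 507.9 -67.7
base bl 687.0 -191.0
lid bl 633.1 -178.7
lid fl 524.2 -181.1
lid fr 523.9 -79.8
lid br 626.4 -81.5
col bl 683.7 -176.8
col br 679.1 -79.0
```

>>> jog_arm([
  [[10,-22,-5],[0,0,1.5],60],
  [[10,-22,-5],[0,0,1.5],60],
  [[10,-22,-10],[0,0,1.5],60],
  [[10,-22,-10],[0,0,1.5],60],
  [[11,-22,-10],[0,0,1.5],60],
  [[11,-22,-10],[0,0,1.5],60],
  [[11,-22,-10],[0,0,1.5],60],
  [[11,-22,-10],[0,0,1.5],60],
  [[11,-22,-10],[0,0,1.5],60],
  [[11,-22,-10],[0,0,0],60],
  [[11,-22,-10],[0,0,0],60],
  [[11,-22,-10],[0,0,0],60],
  [[0,0,0],[0,0,0],60],
  [[0,0,0],[0,0,0],60],
], squeeze=50)

```text
time_s: 1.52
position: [405.4, 322.3, 116.2]
tcp_rot: [0.104, 0.995, -0.001, -0.0]
contact_force: [-0.1, 0.4, 0.6]
opening: 0.657
```

```bash
python3 - <<'E'
from h import *
c=cam('top'); t=cam('scene'); s=env.state(); p=s['position']; print(p)
a=c['img'][150:330,140:380,::-1]; b=t['img'][200:380,340:580,::-1]
o=np.hstack([cv2.resize(a,None,fx=1.65,fy=1.65*1.5),cv2.resize(b,None,fx=1.65,fy=1.65*1.5)]); cv2.imwrite('pics/g1.png',o)
print(proj(c,p),proj(t,p))
E
```

```text
[404.62859354 325.16081492 117.13755885]
(np.float64(196.5770859011517), np.float64(271.7499091255307)) (np.float64(444.93373395588526), np.float64(254.6780907469095))
```

View pics/g1.png

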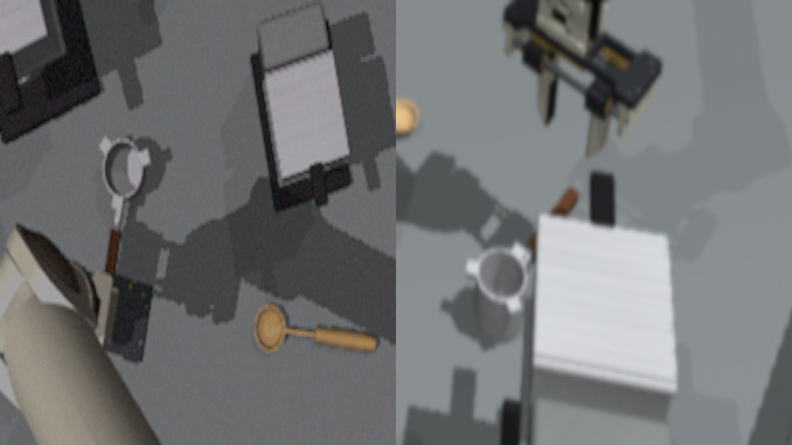

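```bash
python3 - <<'E'
from h import *
c=cam('scene'); t=cam('top'); print(env.state()['position'])
for n,k,b in(('scene',c,(375,295,425,340)),('top',t,(190,195,240,240))):
    W=pc(k); m=np.zeros((480,640),bool); m[b[1]:b[3],b[0]:b[2]]=1
    m&=(W[...,2]>46)&(W[...,2]<64)
    vv,uu=np.nonzero(m); R=np.array([ray(k,u,v,55) for u,v in zip(uu,vv)])[:,:2].astype(np.float32)
    print(n,m.sum(),cv2.minEnclosingCircle(R)); h=cv2.convexHull(R)[:,0]; 
    cc=np.array(cv2.minEnclosingCircle(R)[0]); d=R-cc; r=np.hypot(*d.T); a=np.rad2deg(np.arctan2(d[:,1],d[:,0])); print(sorted(zip(a[r>38].round(),r[r>38].round(1))))
    g=k['img'].astype(int)
x=c['img'][285:350,370:440,::-1]; y=t['img'][190:255,185:255,::-1]
cv2.imwrite('pics/g2.png',np.hstack([cv2.resize(x,None,fx=5.5,fy=5.5,interpolation=2),cv2.resize(y,None,fx=5.5,fy=5.5,interpolation=2)]))
E
```

```text
[404.32601054 325.82905014 117.33465602]
scene 374 ((548.3856201171875, 298.2080078125), 45.87108612060547)
[(np.float64(-180.0), np.float64(43.1)), (np.float64(-179.0), np.float64(39.2)), (np.float64(-177.0), np.float64(42.1)), (np.float64(-176.0), np.float64(38.2)), (np.float64(-87.0), np.float64(42.1)), (np.float64(-85.0), np.float64(44.0)), (np.float64(-84.0), np.float64(39.1)), (np.float64(-84.0), np.float64(45.9)), (np.float64(-83.0), np.float64(41.0)), (np.float64(-82.0), np.float64(43.0)), (np.float64(-81.0), np.float64(44.9)), (np.float64(-80.0), np.float64(38.2)), (np.float64(-79.0), np.float64(40.2)), (np.float64(-78.0), np.float64(42.2)), (np.float64(-77.0), np.float64(44.2)), (np.float64(-74.0), np.float64(39.6)), (np.float64(-74.0), np.float64(41.6)), (np.float64(-73.0), np.float64(43.7)), (np.float64(-70.0), np.float64(39.2)), (np.float64(-70.0), np.float64(41.3)), (np.float64(-69.0), np.float64(43.3)), (np.float64(-66.0), np.float64(39.0)), (np.float64(-66.0), np.float64(41.1)), (np.float64(-65.0), np.float64(43.2)), (np.float64(-65.0), np.float64(45.3)), (np.float64(
[... 3409 characters left out ...]
(np.float64(59.0), np.float64(40.9)), (np.float64(158.0), np.float64(42.3)), (np.float64(160.0), np.float64(38.9)), (np.float64(161.0), np.float64(41.4)), (np.float64(163.0), np.float64(43.9)), (np.float64(164.0), np.float64(38.1)), (np.float64(165.0), np.float64(40.6)), (np.float64(166.0), np.float64(43.2)), (np.float64(169.0), np.float64(40.0)), (np.float64(169.0), np.float64(42.6)), (np.float64(172.0), np.float64(39.6)), (np.float64(173.0), np.float64(42.2)), (np.float64(176.0), np.float64(39.3)), (np.float64(176.0), np.float64(41.9)), (np.float64(177.0), np.float64(44.5)), (np.float64(180.0), np.float64(39.2)), (np.float64(180.0), np.float64(41.8)), (np.float64(180.0), np.float64(44.4))]
```

View pics/g2.png

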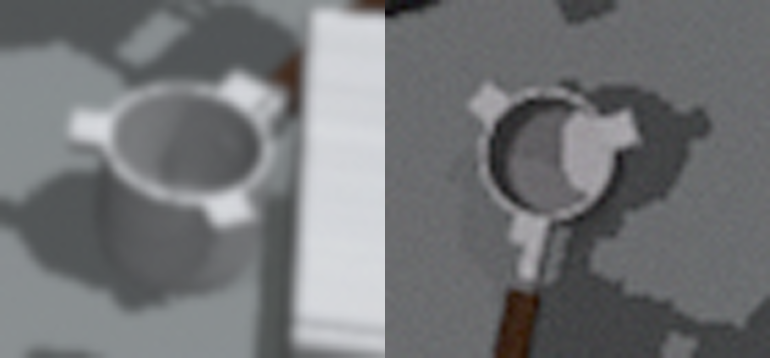

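>>> jog_arm([
  [[0,0,-15],[0,0,0],60],
  [[0,0,-20],[0,0,0],60],
  [[0,0,-20],[0,0,0],60],
  [[0,0,-20],[0,0,0],60],
  [[0,0,-20],[0,0,0],60],
  [[0,0,-10],[0,0,0],60],
  [[0,0,0],[0,0,0],60],
  [[0,0,0],[0,0,0],10],
  [[0,0,0],[0,0,0],10],
  [[0,0,0],[0,0,0],10],
  [[0,0,0],[0,0,0],10],
  [[0,0,0],[0,0,0],10],
  [[0,0,0],[0,0,0],10],
  [[0,0,0],[0,0,0],10],
  [[0,0,0],[0,0,0],10],
], squeeze=55)

```text
time_s: 2.97
position: [404.9, 324.3, 11.9]
tcp_rot: [0.102, 0.995, 0.0, 0.0]
contact_force: [1.2, 0.4, -0.3]
opening: 0.171
```

>>> jog_arm([
  [[0,0,10],[0,0,0],10],
  [[0,0,10],[0,0,0],10],
  [[0,0,10],[0,0,0],10],
  [[3,-11,10],[0,0,0],10],
  [[3,-11,0],[0,0,-2.2],10],
  [[3,-11,0],[0,0,-2.2],10],
  [[3,-11,0],[0,0,-2.2],10],
  [[3,-11,0],[0,0,-2.2],10],
  [[3,-11,0],[0,0,-2.2],10],
  [[3,-11,0],[0,0,-2.2],10],
  [[3,-11,0],[0,0,-2.2],10],
  [[3,-11,0],[0,0,-2.2],10],
  [[3,-11,0],[0,0,-2.2],10],
  [[5,0,0],[0,0,-2.2],10],
  [[0,0,0],[0,0,-2.2],10],
  [[0,0,0],[0,0,0],10],
  [[0,0,0],[0,0,0],10],
])

```text
time_s: 4.38
position: [439.7, 213.8, 51.7]
tcp_rot: [0.308, 0.951, -0.0, -0.0]
contact_force: [0.0, -0.8, -1.9]
opening: 0.169
```

```bash
cat > cup.py <<'E'
from h import *
import sys
f=sys.argv[1]; zo=float(sys.argv[2])
t=cam('top');c=cam('scene'); s=env.state(); p=s['position']; print(p.round(1),s['tcp_rot'].round(3),s['opening'])
q=s['tcp_rot']; ang=2*np.degrees(np.arctan2(q[1],q[0]))-90; yaw=np.radians(ang-90); exc=np.array([np.cos(yaw),np.sin(yaw)]); print('tool y ang',ang,'pred cup centre',p[:2]+145*exc)
pred=np.r_[p[:2]+145*exc,zo+55]
for n,k in(('top',t),('scene',c)):
    W=pc(k); d=np.hypot(W[...,0]-pred[0],W[...,1]-pred[1]); m=(d<60)&(abs(W[...,2]-zo-55)<9)&(k['img'].mean(2)>70)
    R=np.array([ray(k,u,v,zo+55) for v,u in zip(*np.nonzero(m))])[:,:2].astype(np.float32)
    print(n,m.sum(),'z',np.median(W[m][:,2]),cv2.minEnclosingCircle(R))
    # height profile along handle direction
    Q=W[m]; a=(Q[:,:2]-pred[:2])@exc; b=np.polyfit(a,Q[:,2],1); print('tilt slope',b)
    u,v=proj(k,pred); u,v=int(u),int(v); cr=k['img'][max(0,v-70):v+70,max(0,u-70):u+70,::-1]; cv2.imwrite('pics/%s_%s.png'%(f,n),cv2.resize(cr,(390,390),interpolation=2))
cv2.imwrite('pics/%s.png'%f,np.hstack([cv2.imread('pics/%s_%s.png'%(f,n)) for n in('top','scene')]))
E
python3 cup.py c1 40
```

```text
[439.5 214.1  51.7] [ 0.308  0.951 -0.    -0.   ] 0.17184148418785722
tool y ang 54.146088883333164 pred cup centre [557.07243087 129.20453276]
top 190 z 93.89611910784078 ((557.4308471679688, 127.79964447021484), 43.83749771118164)
tilt slope [-9.59646687e-03  9.40287607e+01]
scene 307 z 91.74201754217043 ((561.8125, 133.1834259033203), 46.358665466308594)
tilt slope [-4.60901280e-03  9.13689014e+01]
```

View pics/c1.png

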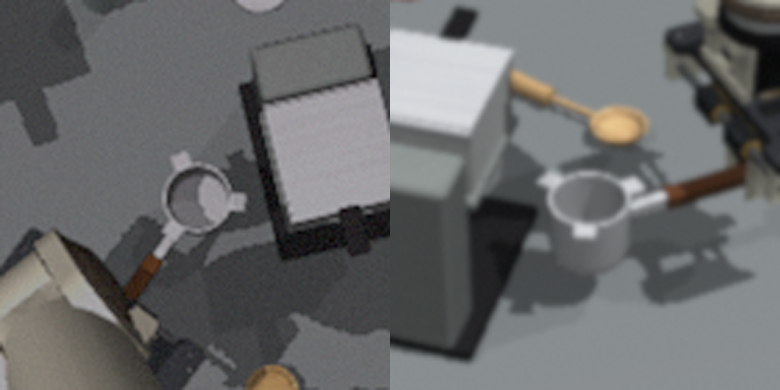

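Both views show the cup level in the grip, with the rim at 92–94 mm. The remaining shift to the mill axis is about (29,-121) by top view and (29.5,-120) by scene view, so the two agree.

>>> jog_arm([
  [[0,0,-7],[0,0,0],10],
  [[0,-5,-8],[0,0,0],10],
  [[3,-12,0],[0,0,0],10],
  [[3,-12,0],[0,0,0],10],
  [[3,-12,0],[0,0,0],10],
  [[3,-12,0],[0,0,0],10],
  [[3,-12,0],[0,0,0],10],
  [[3,-12,0],[0,0,0],10],
  [[3,-12,0],[0,0,0],10],
  [[3,-12,0],[0,0,0],10],
  [[3,-10,0],[0,0,0],10],
  [[2,-8,0],[0,0,0],10],
  [[0,-2,0],[0,0,0],10],
  [[0,0,0],[0,0,0],10],
  [[0,0,0],[0,0,0],10],
  [[0,0,0],[0,0,0],10],
  [[0,0,0],[0,0,0],10],
])

```text
time_s: 5.9
position: [468.6, 94.0, 36.8]
tcp_rot: [0.308, 0.952, 0.0, -0.0]
contact_force: [0.5, 0.1, -0.6]
opening: 0.17
```

```bash
python3 cup.py c2 25; python3 -c "
from h import *
print(env.state()['contact_force'])"
```

```text
[468.6  93.8  36.8] [ 0.308  0.951  0.    -0.   ] 0.16616825010800965
tool y ang 54.16377256753887 pred cup centre [586.14995961   8.88927569]
[ 0.2238302  -0.82445024 -1.41210114]Traceback (most recent call last):
  File "cup.py", line 9, in <module>
    R=np.array([ray(k,u,v,zo+55) for v,u in zip(*np.nonzero(m))])[:,:2].astype(np.float32)
      ~~~~~~~~~~~~~~~~~~~~~~~~~~~~~~~~~~~~~~~~~~~~~~~~~~~~~~~~~~~^^^^^^
IndexError: too many indices for array: array is 1-dimensional, but 2 were indexed
```

>>> jog_arm([
  [[0,-1,5],[0,0,0],10],
  [[0,0,5],[0,0,0],10],
  [[0,0,5],[0,0,0],10],
  [[0,0,3],[0,0,0],10],
  [[0,0,3],[0,0,0],10],
  [[0,0,0],[0,0,0],10],
  [[0,0,0],[0,0,0],10],
])

```text
time_s: 6.58
position: [468.9, 92.2, 58.0]
tcp_rot: [0.308, 0.951, 0.0, 0.0]
contact_force: [-0.8, -0.3, -1.3]
opening: 0.17
```

>>> jog_arm([
  [[0,0,3],[0,0,0],10],
  [[0,0,3],[0,0,0],10],
  [[0,0,2],[0,0,0],10],
  [[0,0,0],[0,0,0],10],
  [[0,0,0],[0,0,0],10],
])

```text
time_s: 7.0
position: [468.8, 92.2, 65.9]
tcp_rot: [0.308, 0.951, 0.0, 0.0]
contact_force: [-0.2, 0.2, -1.7]
opening: 0.169
```

```bash
python3 - <<'E'
import numpy as np
th=-35.84+np.arange(0,14)*4.0
P=-145*np.c_[np.cos(np.radians(th)),np.sin(np.radians(th))]
print(th[-1]); print(np.diff(P,axis=0).round(1).tolist())
E
```

```text
16.159999999999997
[[-5.6, -8.4], [-5.0, -8.8], [-4.4, -9.1], [-3.8, -9.4], [-3.1, -9.6], [-2.4, -9.8], [-1.7, -10.0], [-1.0, -10.1], [-0.3, -10.1], [0.4, -10.1], [1.1, -10.1], [1.8, -10.0], [2.5, -9.8]]
```

>>> jog_arm([
  [[-5.6,-8.4,0],[0,0,4],10],
  [[-5.0,-8.8,0],[0,0,4],10],
  [[-4.4,-9.1,0],[0,0,4],10],
  [[-3.8,-9.4,0],[0,0,4],10],
  [[-3.1,-9.6,0],[0,0,4],10],
  [[-2.4,-9.8,0],[0,0,4],10],
  [[-1.7,-10,0],[0,0,4],10],
  [[0,0,0],[0,0,0],10],
  [[0,0,0],[0,0,0],10],
])

```text
time_s: 7.75
position: [442.6, 26.7, 65.7]
tcp_rot: [0.071, 0.998, 0.0, -0.0]
contact_force: [0.9, 0.9, -1.4]
opening: 0.167
```

>>> jog_arm([
  [[-1.0,-10.1,0],[0,0,4],10],
  [[-0.3,-10.1,0],[0,0,4],10],
  [[0.4,-10.1,0],[0,0,4],10],
  [[1.1,-10.1,0],[0,0,4],10],
  [[0.8,-5,0],[0,0,2],10],
  [[0.4,-2.5,0],[0,0,1],10],
  [[0.4,-2.5,0],[0,0,1],10],
  [[0,0,0],[0,0,0],10],
  [[0,0,0],[0,0,0],10],
])

```text
time_s: 8.5
position: [444.6, -22.8, 65.7]
tcp_rot: [-0.105, 0.994, 0.0, 0.0]
contact_force: [-0.9, 0.3, -0.8]
opening: 0.169
```

>>> jog_arm([
  [[0.3,-1.3,0],[0,0,0.5],10],
  [[0.3,-1.2,0],[0,0,0.5],10],
  [[0.3,-1.2,0],[0,0,0.5],10],
  [[0.3,-1.2,0],[0,0,0.5],10],
  [[0,0,0],[0,0,0],10],
  [[0,0,0],[0,0,0],10],
])

```text
time_s: 9.0
position: [446.1, -28.2, 65.8]
tcp_rot: [-0.123, 0.992, 0.0, 0.0]
contact_force: [0.6, 0.1, -1.4]
opening: 0.171
```

>>> jog_arm([
  [[0.3,-1.2,0],[0,0,0.5],10],
  [[0.3,-1.2,0],[0,0,0.5],10],
  [[0.3,-1.2,0],[0,0,0.5],10],
  [[0,0,0],[0,0,0],10],
  [[0,0,0],[0,0,0],10],
])

```text
time_s: 9.42
position: [446.7, -30.4, 65.7]
tcp_rot: [-0.136, 0.991, 0.001, 0.0]
contact_force: [-0.0, 6.4, -0.7]
opening: 0.17
```

```bash
python3 - <<'E'
from h import *
s=env.state(); print(s['contact_force'],s['ft_torque'],s['position'],s['tcp_rot'])
t=cam('top');c=cam('scene')
cv2.imwrite('pics/c3.png',np.hstack([cv2.resize(t['img'][150:300,240:400,::-1],(390,366),interpolation=2),cv2.resize(c['img'][180:340,210:380,::-1],(390,366),interpolation=2)]))
E
```

```text
[-0.00986433  6.38409809 -0.74971997] [ 1.17188407  0.01054813 -0.53828049] [446.67172831 -30.38835292  65.7248669 ] [-1.36018059e-01  9.90705933e-01  8.97555303e-04  1.88689030e-04]
```

View pics/c3.png

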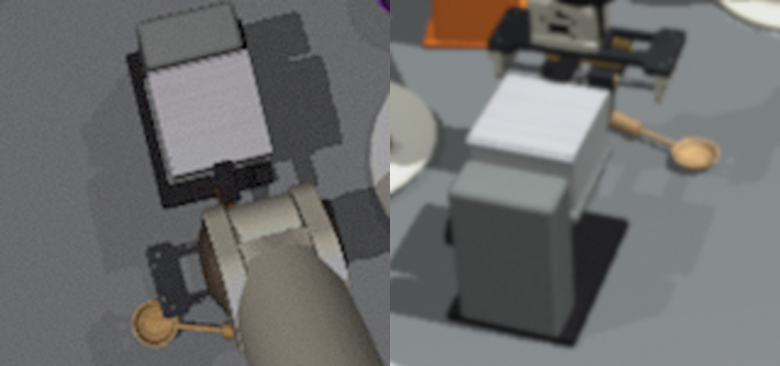

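>>> jog_arm([
  [[-0.2,0.8,-0.5],[0,0,-0.5],10],
  [[0,0,-1],[0,0,0],10],
  [[0,0,-0.5],[0,0,0],10],
  [[0,0,0],[0,0,0],10],
  [[0,0,0],[0,0,0],10],
])

```text
time_s: 9.93
position: [446.9, -30.1, 63.9]
tcp_rot: [-0.132, 0.991, 0.0, 0.001]
contact_force: [0.3, 6.0, 0.5]
opening: 0.169
```

>>> jog_arm([
  [[0,0,0],[0,0,0],20],
  [[0,0,0],[0,0,0],25],
  [[0,0,0],[0,0,0],30],
  [[0,0,0],[0,0,0],40],
  [[0,0,0],[0,0,0],40],
  [[0,0,0],[0,0,0],40],
  [[0,0,10],[0,0,0],40],
  [[0,0,15],[0,0,0],40],
  [[0,0,20],[0,0,0],40],
  [[-5,0,25],[0,0,0],40],
  [[-10,0,25],[0,0,0],40],
  [[-10,0,25],[0,0,0],40],
  [[-10,0,25],[0,0,0],40],
  [[-10,0,15],[0,0,0],40],
  [[0,0,0],[0,0,0],40],
  [[0,0,0],[0,0,0],40],
])

```text
time_s: 11.27
position: [401.9, -31.4, 225.0]
tcp_rot: [-0.131, 0.991, -0.001, 0.001]
contact_force: [-0.6, -0.2, -0.3]
opening: 0.439
```

```bash
cat > look.py <<'E'
from h import *
import sys
s=env.state(); print(s['time_s'],s['position'].round(1),s['tcp_rot'].round(3),s['contact_force'].round(1),s['opening'])
t=cam('top');c=cam('scene')
cv2.imwrite('pics/%s.png'%sys.argv[1],np.hstack([cv2.resize(t['img'][130:310,240:440,::-1],(390,351),interpolation=2),cv2.resize(c['img'][180:340,200:378,::-1],(390,351),interpolation=2)]))
W=pc(t); hsv=cv2.cvtColor(t['img'],cv2.COLOR_RGB2HSV)
m=(hsv[...,0]<15)&(hsv[...,1]>110)&(hsv[...,2]<150)&(W[...,0]<540)&(W[...,0]>390)&(abs(W[...,1]+25)<80)&(W[...,2]>60)&(W[...,2]<110)
if m.sum()>8:
    R=np.array([ray(t,u,v,89) for v,u in zip(*np.nonzero(m))])[:,:2].astype(np.float32); print('handle',m.sum(),np.median(W[m],0),cv2.fitLine(R,2,0,.01,.01).ravel())
E
python3 look.py c4
```

```text
11.2667 [401.9 -31.4 225. ] [-0.131  0.991 -0.001  0.001] [-0.6 -0.2 -0.3] 0.4388114462643176
handle 101 [484.35801572 -18.38138923  88.46234206] [ 9.5493114e-01  2.9682741e-01  4.8504803e+02 -1.7570330e+01]
```

View pics/c4.png

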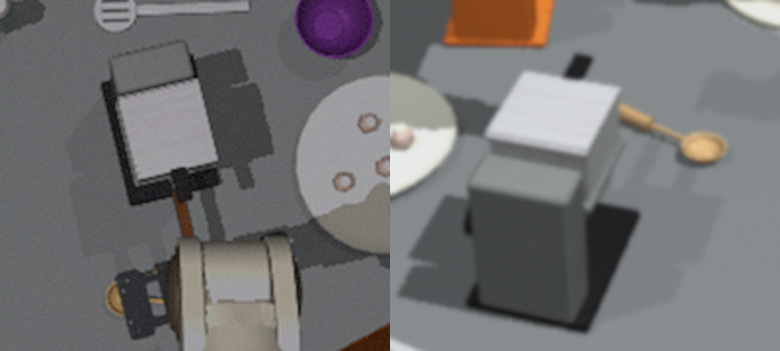

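>>> jog_arm([
  [[10,2,0],[0,0,-1],45],
  [[20,4,0],[0,0,0],45],
  [[20,4,0],[0,0,0],45],
  [[20,4,0],[0,0,0],45],
  [[20,4,0],[0,0,0],45],
  [[12,2,0],[0,0,0],45],
  [[8,1,0],[0,0,0],45],
  [[0,0,0],[0,0,0],45],
  [[0,0,0],[0,0,0],45],
])

```text
time_s: 12.12
position: [510.6, -9.8, 222.5]
tcp_rot: [-0.123, 0.992, 0.001, -0.001]
contact_force: [-0.2, 0.0, -0.1]
opening: 0.492
```

```bash
python3 look.py c5
```

```text
12.1167 [510.6  -9.8 222.5] [-0.123  0.992  0.001 -0.001] [-0.2  0.  -0.1] 0.4918833369476952
```

View pics/c5.png

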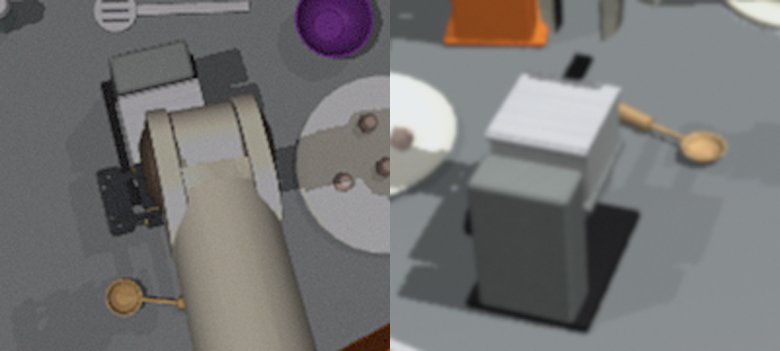

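>>> jog_arm([
  [[0,0,-15],[0,0,0],45],
  [[0,0,-15],[0,0,0],45],
  [[0,0,-15],[0,0,0],45],
  [[0,0,-10],[0,0,0],45],
  [[0,0,-2],[0,0,0],45],
  [[0,0,0],[0,0,0],45],
  [[0,0,0],[0,0,0],10],
  [[0,0,0],[0,0,0],10],
  [[0,0,0],[0,0,0],10],
  [[0,0,0],[0,0,0],10],
  [[0,0,0],[0,0,0],10],
  [[0,0,0],[0,0,0],10],
], squeeze=20)

```text
time_s: 13.22
position: [512.4, -11.9, 167.4]
tcp_rot: [-0.122, 0.993, -0.001, 0.001]
contact_force: [2.8, -5.1, 0.8]
opening: 0.213
```

```bash
python3 - <<'E'
import numpy as np
# relative arc of grip point: r, phi0
r=np.hypot(126,5); p0=np.arctan2(5,126)
for st in (np.arange(0,21)*5,):
    a=p0+np.radians(st); x=-r*np.cos(a); z=r*np.sin(a); d=np.c_[np.diff(x),np.diff(z)]
    yaw=np.radians(14)
    for i,(dx,dz) in enumerate(d): print(st[i+1], round(dx*np.cos(yaw),1), round(dx*np.sin(yaw),1), round(dz,1))
E
```

```text
5 0.9 0.2 11.0
10 1.8 0.5 10.8
15 2.7 0.7 10.6
20 3.6 0.9 10.4
25 4.5 1.1 10.0
30 5.3 1.3 9.5
35 6.1 1.5 9.0
40 6.8 1.7 8.5
45 7.5 1.9 7.8
50 8.1 2.0 7.1
55 8.7 2.2 6.3
60 9.2 2.3 5.5
65 9.7 2.4 4.7
70 10.0 2.5 3.8
75 10.3 2.6 2.9
80 10.5 2.6 2.0
85 10.6 2.7 1.0
90 10.7 2.7 0.0
95 10.6 2.7 -0.9
100 10.5 2.6 -1.9
```

>>> jog_arm([
  [[0.9,0.2,11],[0,0,0],10],
  [[1.8,0.5,10.8],[0,0,0],10],
  [[2.7,0.7,10.6],[0,0,0],10],
  [[3.6,0.9,10.4],[0,0,0],10],
  [[4.5,1.1,10],[0,0,0],10],
  [[5.3,1.3,9.5],[0,0,0],10],
  [[0,0,0],[0,0,0],10],
])

```text
time_s: 13.8
position: [531.1, -7.3, 230.7]
tcp_rot: [-0.122, 0.993, -0.001, 0.0]
contact_force: [-0.5, -5.2, 0.6]
opening: 0.214
```

>>> jog_arm([
  [[6.1,1.5,9],[0,0,0],10],
  [[6.8,1.7,8.5],[0,0,0],10],
  [[7.5,1.9,7.8],[0,0,0],10],
  [[8.1,2.0,7.1],[0,0,0],10],
  [[8.7,2.2,6.3],[0,0,0],10],
  [[9.2,2.3,5.5],[0,0,0],10],
  [[9.7,2.4,4.7],[0,0,0],10],
  [[10,2.5,3.8],[0,0,0],10],
  [[0,0,0],[0,0,0],10],
])

```text
time_s: 14.55
position: [597.7, 9.3, 282.7]
tcp_rot: [-0.122, 0.993, -0.001, 0.0]
contact_force: [-2.0, -5.6, 5.8]
opening: 0.218
```

>>> jog_arm([
  [[10.3,2.6,2.9],[0,0,0],10],
  [[10.5,2.6,2],[0,0,0],10],
  [[10.6,2.7,1],[0,0,0],10],
  [[10.7,2.7,0],[0,0,0],10],
  [[10.6,2.7,-0.9],[0,0,0],10],
  [[7.5,1.9,-1.1],[0,0,0],10],
  [[0,0,0],[0,0,0],10],
  [[0,0,0],[0,0,0],10],
])

```text
time_s: 15.22
position: [658.4, 24.3, 286.8]
tcp_rot: [-0.122, 0.993, -0.001, 0.002]
contact_force: [4.2, -4.7, 4.3]
opening: 0.21
```

```bash
python3 look.py l1
```

```text
15.2167 [658.4  24.3 286.8] [-0.122  0.993 -0.001  0.002] [ 4.2 -4.7  4.3] 0.2096222044850813
handle 108 [457.43639716 -21.08701439  89.2861202 ] [ 9.6522337e-01  2.6142654e-01  4.6111884e+02 -2.0508871e+01]
```

View pics/l1.png

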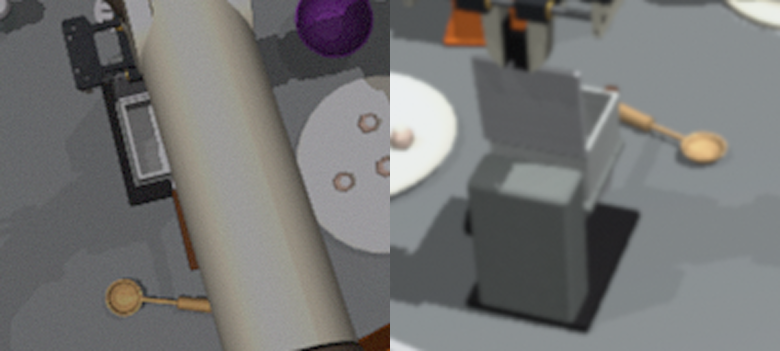

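>>> jog_arm([
  [[7,1.7,-1.5],[0,0,0],10],
  [[0,0,0],[0,0,0],10],
  [[0,0,0],[0,0,0],30],
  [[0,0,0],[0,0,0],50],
  [[0,0,0],[0,0,0],50],
  [[0,0,0],[0,0,0],50],
  [[0,0,0],[0,0,0],50],
  [[0,0,15],[0,0,0],50],
  [[0,0,20],[0,0,0],50],
  [[0,0,20],[0,0,0],50],
  [[0,0,20],[0,0,0],50],
  [[-10,-10,10],[0,0,0],50],
  [[-20,-20,0],[0,0,0],50],
  [[-20,-25,0],[0,0,0],50],
  [[-20,-30,0],[0,0,0],50],
  [[-20,-30,0],[0,0,0],50],
  [[-10,-30,0],[0,0,0],50],
  [[0,-30,0],[0,0,0],50],
  [[0,-30,0],[0,0,0],50],
  [[0,0,0],[0,0,0],50],
])

```text
time_s: 16.98
position: [561.9, -185.4, 368.6]
tcp_rot: [-0.118, 0.993, -0.002, -0.001]
contact_force: [-0.7, -0.3, -0.3]
opening: 0.546
```

```bash
python3 look.py l2
```

```text
16.9833 [ 561.9 -185.4  368.6] [-0.118  0.993 -0.002 -0.001] [-0.7 -0.3 -0.3] 0.5463871415092142
handle 207 [468.86085816 -21.17384105  89.70726955] [ 9.7343487e-01  2.2896405e-01  4.6863135e+02 -2.1987200e+01]
```

View pics/l2.png

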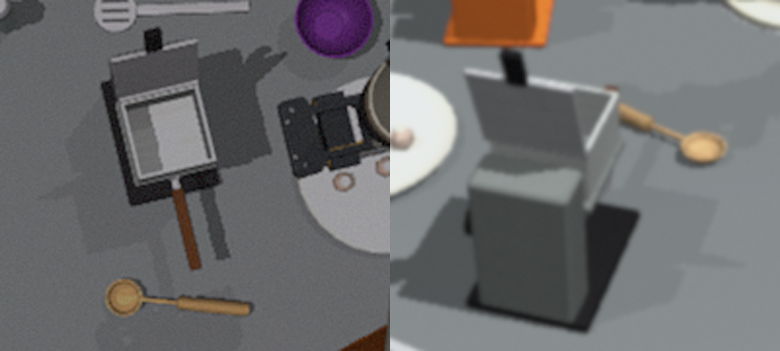

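```bash
cat > lumps.py <<'E'
from h import *
import sys
s=env.state(); print(s['time_s'],s['position'].round(1),'open',round(s['opening']*92,1))
t=cam('top');c=cam('scene')
for n,k in(('top',t),('scene',c)):
    W=pc(k); m=(W[...,2]>19)&(W[...,2]<42)&(np.hypot(W[...,0]-565,W[...,1]+303)<135)
    nn,l,st,cen=cv2.connectedComponentsWithStats(m.astype(np.uint8))
    for i in range(1,nn):
        if st[i,4]>25:
            u,v=cen[i]; Q=W[l==i]; print(n,'px',cen[i].round(1),'n',st[i,4],'xy@30',ray(k,u,v,30)[:2].round(1),'bbox',st[i,2:4],'med',np.nanmedian(Q,0).round(1))
a=t['img'][150:280,370:500,::-1]; b=c['img'][195:290,115:245,::-1]
if len(sys.argv)>1: cv2.imwrite('pics/%s.png'%sys.argv[1],np.hstack([cv2.resize(a,(390,390),interpolation=2),cv2.resize(b,(390,390),interpolation=2)]))
E
python3 lumps.py p1
```

```text
17.0833 [ 563.  -178.3  368.7] open 50.2
top px [436.9 215. ] n 43 xy@30 [ 558.5 -299.1] bbox [9 9] med [ 558.  -299.    28.1]
top px [416.2 222.3] n 75 xy@30 [ 538.6 -242.9] bbox [11 10] med [ 539.1 -243.2   27.2]
scene px [184.8 224.4] n 61 xy@30 [ 519.4 -320.4] bbox [11  8] med [ 515.3 -323.5   25.6]
scene px [155.4 237.9] n 67 xy@30 [ 599.7 -346.8] bbox [11 10] med [ 595.9 -351.6   25.4]
scene px [180.  237.6] n 64 xy@30 [ 567.9 -294.8] bbox [11  8] med [ 564.5 -299.2   26.2]
scene px [204.3 240.5] n 66 xy@30 [ 546.7 -235.4] bbox [12 10] med [ 543.2 -238.8   25.4]
scene px [171.4 254.1] n 72 xy@30 [ 628.1 -270.3] bbox [10 10] med [ 624.7 -273.5   26.2]
```

View pics/p1.png

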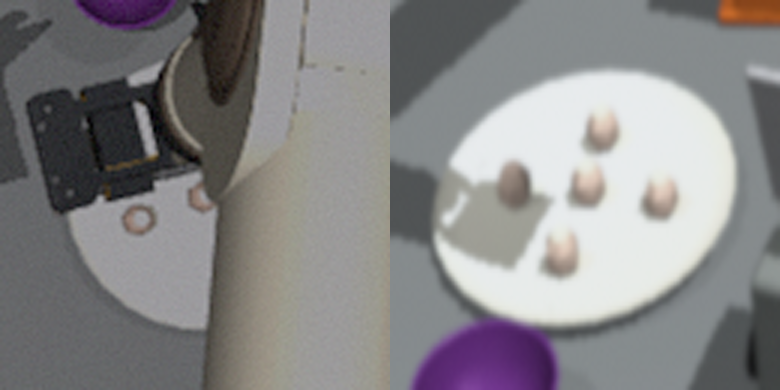

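>>> jog_arm([
  [[-3,-7,-25],[0,0,0],42],
  [[-3,-7,-35],[0,0,0],42],
  [[-3,-7,-35],[0,0,0],42],
  [[-3,-7,-35],[0,0,0],42],
  [[-3,-7,-35],[0,0,0],42],
  [[-3,-7,-35],[0,0,0],42],
  [[-3,-7,-35],[0,0,0],42],
  [[-3,-7,-35],[0,0,0],42],
  [[0,-7,-30],[0,0,0],42],
  [[0,0,-20],[0,0,0],42],
  [[0,0,0],[0,0,0],42],
  [[0,0,0],[0,0,0],42],
])

```text
time_s: 18.18
position: [539.5, -237.6, 48.5]
tcp_rot: [-0.124, 0.992, 0.001, -0.001]
contact_force: [-0.4, -0.4, 0.1]
opening: 0.452
```

```bash
python3 lumps.py p2
```

```text
18.1833 [ 539.5 -237.6   48.5] open 41.6
top px [427.5 190.6] n 40 xy@30 [ 624.5 -274.1] bbox [8 8] med [ 625.3 -274.2   28.7]
scene px [183.8 224.4] n 44 xy@30 [ 520.8 -322.5] bbox [8 8] med [ 516.8 -326.4   25.6]
scene px [155.6 237.9] n 67 xy@30 [ 599.5 -346.4] bbox [11  9] med [ 595.4 -350.9   25.1]
scene px [180.  237.6] n 65 xy@30 [ 568.1 -294.8] bbox [11  8] med [ 565.2 -298.    25.8]
scene px [204.3 240.6] n 69 xy@30 [ 547. -235.] bbox [12 10] med [ 544.2 -238.5   25.6]
scene px [171.2 254.2] n 73 xy@30 [ 628.7 -270.5] bbox [10 10] med [ 625.5 -273.2   26.2]
```

View pics/p2.png

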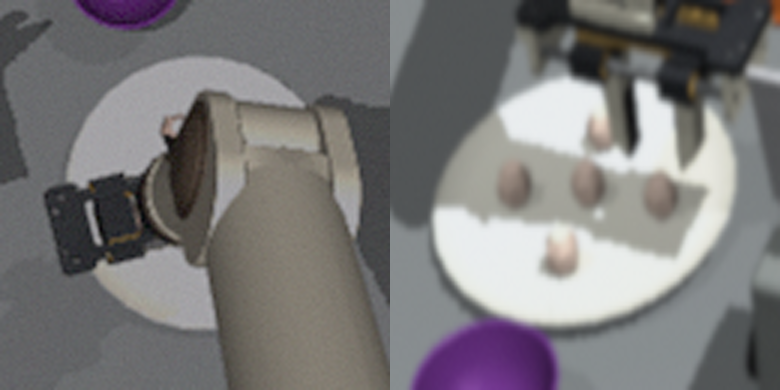

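>>> jog_arm([
  [[-1,-3,0],[0,0,0],42],
  [[0,0,-15],[0,0,0],42],
  [[0,0,-15],[0,0,0],42],
  [[0,0,-9],[0,0,0],42],
  [[0,0,0],[0,0,0],42],
  [[0,0,0],[0,0,0],15],
  [[0,0,0],[0,0,0],15],
  [[0,0,0],[0,0,0],15],
  [[0,0,0],[0,0,0],15],
  [[0,0,0],[0,0,0],15],
  [[0,0,0],[0,0,0],15],
], squeeze=20)

```text
time_s: 19.2
position: [539.4, -243.2, 11.2]
tcp_rot: [-0.123, 0.992, -0.0, 0.001]
contact_force: [0.0, -0.2, 6.5]
opening: 0.301
```

>>> jog_arm([
  [[0,0,10],[0,0,0],15],
  [[0,0,25],[0,0,0],15],
  [[0,0,30],[0,0,0],15],
  [[0,0,35],[0,0,0],15],
  [[0,0,35],[0,0,0],15],
  [[0,10,35],[0,0,0],15],
  [[5,20,30],[0,0,0],15],
  [[5,25,0],[0,0,0],15],
  [[5,25,0],[0,0,0],15],
  [[5,25,0],[0,0,0],15],
  [[5,25,0],[0,0,0],15],
  [[5,25,0],[0,0,0],15],
  [[5,25,0],[0,0,0],15],
  [[2,25,0],[0,0,0],15],
  [[0,25,0],[0,0,0],15],
  [[0,15,0],[0,0,0],15],
  [[0,4,0],[0,0,0],15],
  [[0,0,0],[0,0,0],15],
  [[0,0,0],[0,0,0],15],
])

```text
time_s: 20.78
position: [575.4, 4.8, 210.2]
tcp_rot: [-0.122, 0.992, -0.001, -0.0]
contact_force: [0.3, -0.0, 0.1]
opening: 0.3
```

```bash
python3 look.py d1; python3 lumps.py p3
```

```text
20.7833 [575.4   4.8 210.2] [-0.122  0.992 -0.001 -0.   ] [ 0.3 -0.   0.1] 0.29989711511975875
20.8833 [575.5   3.9 210.1] open 27.8
top px [429.  191.8] n 72 xy@30 [ 621.2 -278. ] bbox [11 10] med [ 621.3 -278.3   27.6]
top px [457.5 202.9] n 72 xy@30 [ 591.8 -355.1] bbox [10  9] med [ 592.  -355.8   27.8]
top px [438.1 214.5] n 72 xy@30 [ 559.9 -302.2] bbox [ 9 10] med [ 560.1 -302.5   28.7]
top px [447.9 232.7] n 72 xy@30 [ 511.1 -328.4] bbox [10 11] med [ 510.5 -327.9   28.4]
scene px [184.8 224.3] n 57 xy@30 [ 519.2 -320.7] bbox [11  8] med [ 515.2 -323.3   25.2]
scene px [155.4 237.9] n 67 xy@30 [ 599.9 -346.8] bbox [11 10] med [ 595.9 -350.5   25.6]
scene px [180.2 237.6] n 65 xy@30 [ 567.9 -294.4] bbox [10  8] med [ 564.7 -298.    25.7]
scene px [171.3 254.1] n 74 xy@30 [ 628.4 -270.3] bbox [10 10] med [ 624.8 -273.    25. ]
```

View pics/d1.png

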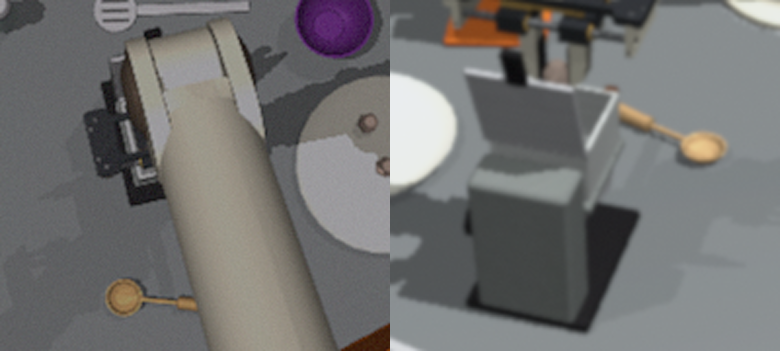

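>>> jog_arm([
  [[0,2,-10],[0,0,0],15],
  [[0,1,-15],[0,0,0],15],
  [[0,0,-10],[0,0,0],15],
  [[0,0,0],[0,0,0],15],
  [[0,0,0],[0,0,0],32],
  [[0,0,0],[0,0,0],40],
  [[0,0,0],[0,0,0],40],
  [[0,0,0],[0,0,0],40],
  [[0,0,10],[0,0,0],40],
  [[0,0,25],[0,0,0],40],
  [[0,-10,0],[0,0,0],42],
  [[0,-25,0],[0,0,0],42],
  [[0,-30,0],[0,0,0],42],
  [[0,-30,0],[0,0,0],42],
  [[0,-30,0],[0,0,0],42],
  [[0,0,0],[0,0,0],42],
])

```text
time_s: 22.32
position: [575.1, -125.3, 210.7]
tcp_rot: [-0.118, 0.993, -0.003, -0.0]
contact_force: [-1.1, -1.6, -0.9]
opening: 0.458
```

```bash
python3 look.py d2
```

```text
22.3167 [ 575.1 -125.3  210.7] [-0.118  0.993 -0.003 -0.   ] [-1.1 -1.6 -0.9] 0.45815590721736715
handle 212 [468.90313287 -21.24079144  89.73584679] [ 9.7273952e-01  2.3190059e-01  4.6885727e+02 -2.1893866e+01]
```

View pics/d2.png

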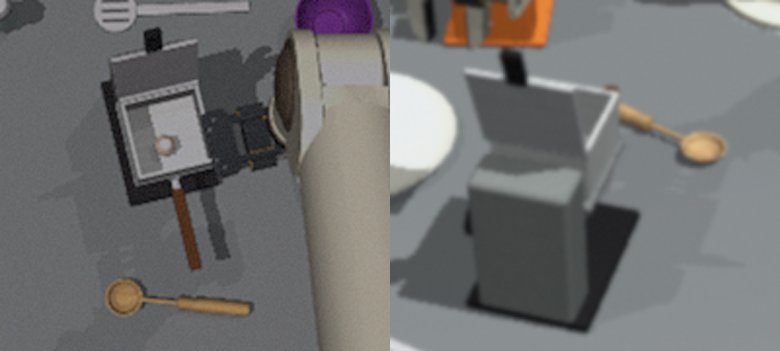

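```bash
python3 lumps.py | head -1
```

```text
22.4167 [ 575.5 -118.2  210.7] open 42.2
```

>>> jog_arm([
  [[0,-10,-10],[0,0,0],42],
  [[-2,-20,-20],[0,0,0],42],
  [[-2,-25,-25],[0,0,0],42],
  [[-2,-25,-25],[0,0,0],42],
  [[-2,-25,-25],[0,0,0],42],
  [[-2,-25,-25],[0,0,0],42],
  [[-2,-25,-15],[0,0,0],42],
  [[-2,-15,-10],[0,0,0],42],
  [[-2,-8,-5],[0,0,0],42],
  [[0,-5,0],[0,0,0],42],
  [[0,0,0],[0,0,0],42],
  [[0,0,0],[0,0,0],42],
  [[0,0,0],[0,0,0],42],
])

```text
time_s: 23.6
position: [561.1, -297.2, 51.6]
tcp_rot: [-0.124, 0.992, -0.0, 0.001]
contact_force: [0.3, -0.1, -0.2]
opening: 0.456
```

```bash
python3 lumps.py
```

```text
23.6 [ 561.1 -297.2   51.6] open 42.0
top px [429.2 191.9] n 72 xy@30 [ 621.  -278.5] bbox [10 10] med [ 621.2 -278.1   28.2]
top px [448.  232.8] n 69 xy@30 [ 510.8 -328.7] bbox [10 10] med [ 510.4 -328.9   28.9]
scene px [182.8 224.5] n 30 xy@30 [ 522.6 -324.5] bbox [6 8] med [ 517.9 -328.7   25.3]
scene px [155.6 237.8] n 65 xy@30 [ 599.4 -346.7] bbox [11  9] med [ 596.1 -350.7   25.1]
scene px [180.1 237.6] n 66 xy@30 [ 568.  -294.6] bbox [11  9] med [ 564.9 -297.8   24.9]
scene px [171.2 254.1] n 73 xy@30 [ 628.5 -270.7] bbox [10  9] med [ 625.4 -274.4   25.6]
```

>>> jog_arm([
  [[0,0,-15],[0,0,0],42],
  [[0,0,-15],[0,0,0],42],
  [[0,0,-9],[0,0,0],42],
  [[0,0,0],[0,0,0],42],
  [[0,0,0],[0,0,0],15],
  [[0,0,0],[0,0,0],15],
  [[0,0,0],[0,0,0],15],
  [[0,0,0],[0,0,0],15],
  [[0,0,0],[0,0,0],15],
  [[0,0,10],[0,0,0],15],
  [[0,0,25],[0,0,0],15],
  [[0,0,30],[0,0,0],15],
  [[0,0,35],[0,0,0],15],
  [[0,0,35],[0,0,0],15],
  [[0,10,35],[0,0,0],15],
  [[0,15,25],[0,0,0],15],
  [[0,0,5],[0,0,0],15],
  [[0,0,0],[0,0,0],15],
])

```text
time_s: 25.2
position: [561.5, -273.5, 215.0]
tcp_rot: [-0.124, 0.992, -0.002, 0.003]
contact_force: [-0.3, 0.1, -0.8]
opening: 0.298
```

>>> jog_arm([
  [[3,12,0],[0,0,0],15],
  [[3,22,0],[0,0,0],15],
  [[3,25,0],[0,0,0],15],
  [[3,25,0],[0,0,0],15],
  [[3,25,0],[0,0,0],15],
  [[3,25,0],[0,0,0],15],
  [[3,25,0],[0,0,0],15],
  [[3,25,0],[0,0,0],15],
  [[3,25,0],[0,0,0],15],
  [[3,25,0],[0,0,0],15],
  [[0,25,0],[0,0,0],15],
  [[0,20,0],[0,0,0],15],
  [[0,14,0],[0,0,0],15],
  [[0,7,0],[0,0,0],15],
  [[0,0,-10],[0,0,0],15],
  [[0,0,-15],[0,0,0],15],
  [[0,0,0],[0,0,0],15],
  [[0,0,0],[0,0,0],15],
])

```text
time_s: 26.7
position: [588.1, 24.2, 184.0]
tcp_rot: [-0.122, 0.993, -0.0, -0.002]
contact_force: [0.7, 0.7, -0.5]
opening: 0.296
```

>>> jog_arm([
  [[0,0,0],[0,0,0],34],
  [[0,0,0],[0,0,0],42],
  [[0,0,0],[0,0,0],42],
  [[0,0,0],[0,0,0],42],
  [[0,0,10],[0,0,0],42],
  [[0,0,20],[0,0,0],42],
  [[0,-12,0],[0,0,0],42],
  [[3,-25,0],[0,0,0],42],
  [[3,-25,0],[0,0,0],42],
  [[3,-25,0],[0,0,0],42],
  [[3,-25,0],[0,0,0],42],
  [[3,-25,0],[0,0,0],42],
  [[3,-25,0],[0,0,0],42],
  [[3,-20,0],[0,0,0],42],
  [[0,-10,0],[0,0,0],42],
  [[0,0,0],[0,0,0],42],
])

```text
time_s: 28.03
position: [610.0, -170.0, 216.2]
tcp_rot: [-0.12, 0.993, -0.001, -0.0]
contact_force: [-0.8, -0.1, 0.2]
opening: 0.459
```

```bash
python3 look.py d3; python3 lumps.py
```

```text
28.0333 [ 610.  -170.   216.2] [-0.12   0.993 -0.001 -0.   ] [-0.8 -0.1  0.2] 0.4588446815865413
handle 212 [467.61789144 -21.31112832  89.20920987] [ 9.7185200e-01  2.3559217e-01  4.6824142e+02 -2.1979761e+01]
28.1333 [ 610.4 -165.1  216.3] open 42.0
scene px [185.  224.4] n 61 xy@30 [ 519.4 -319.9] bbox [11  9] med [ 516.  -323.7   25.5]
scene px [155.6 237.7] n 65 xy@30 [ 599.  -346.9] bbox [11  9] med [ 595.5 -350.8   25.5]
scene px [171.2 254. ] n 71 xy@30 [ 628.3 -270.8] bbox [10  9] med [ 624.7 -273.9   26.4]
```

View pics/d3.png

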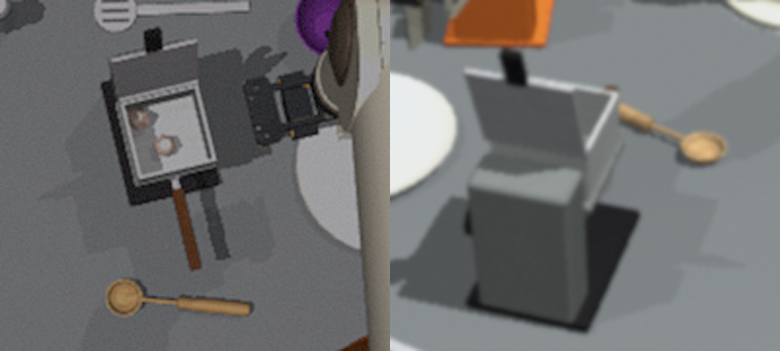

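Both lumps are in the hopper, at (138,118) and (163,145) in the left panel. Next is the lump at about (621,-278).

>>> jog_arm([
  [[1,-10,-15],[0,0,0],42],
  [[2,-20,-25],[0,0,0],42],
  [[2,-25,-30],[0,0,0],42],
  [[2,-25,-30],[0,0,0],42],
  [[2,-20,-30],[0,0,0],42],
  [[1,-12,-25],[0,0,0],42],
  [[0,0,-10],[0,0,0],42],
  [[0,0,0],[0,0,0],42],
  [[0,0,0],[0,0,0],42],
  [[0,0,0],[0,0,0],42],
])

```text
time_s: 29.07
position: [622.3, -275.8, 52.9]
tcp_rot: [-0.124, 0.992, 0.0, 0.001]
contact_force: [0.2, -0.4, -0.6]
opening: 0.454
```

```bash
python3 lumps.py
```

```text
29.0667 [ 622.3 -275.8   52.9] open 41.8
top px [455.6 203.2] n 35 xy@30 [ 590.9 -350. ] bbox [6 9] med [ 591.7 -350.9   26.3]
top px [447.8 232.7] n 74 xy@30 [ 511.1 -328. ] bbox [10 10] med [ 510.5 -328.2   28.2]
scene px [171.2 254. ] n 69 xy@30 [ 628.1 -270.9] bbox [10 10] med [ 625.2 -274.1   25.7]
```

>>> jog_arm([
  [[0,0,-15],[0,0,0],42],
  [[0,0,-15],[0,0,0],42],
  [[0,0,-10],[0,0,0],42],
  [[0,0,0],[0,0,0],42],
  [[0,0,0],[0,0,0],15],
  [[0,0,0],[0,0,0],15],
  [[0,0,0],[0,0,0],15],
  [[0,0,0],[0,0,0],15],
  [[0,0,0],[0,0,0],15],
  [[0,0,10],[0,0,0],15],
  [[0,0,25],[0,0,0],15],
  [[0,0,30],[0,0,0],15],
  [[0,0,35],[0,0,0],15],
  [[0,0,35],[0,0,0],15],
  [[0,10,35],[0,0,0],15],
  [[0,15,25],[0,0,0],15],
  [[0,0,5],[0,0,0],15],
  [[0,0,0],[0,0,0],15],
])

```text
time_s: 30.67
position: [622.6, -252.1, 215.3]
tcp_rot: [-0.124, 0.992, -0.001, 0.003]
contact_force: [0.1, -0.0, -0.9]
opening: 0.302
```

>>> jog_arm([
  [[-2,12,0],[0,0,0],15],
  [[-3,22,0],[0,0,0],15],
  [[-3,25,0],[0,0,0],15],
  [[-3,25,0],[0,0,0],15],
  [[-3,25,0],[0,0,0],15],
  [[-3,25,0],[0,0,0],15],
  [[-3,25,0],[0,0,0],15],
  [[-2,25,0],[0,0,0],15],
  [[-1,25,0],[0,0,0],15],
  [[0,20,0],[0,0,0],15],
  [[0,12,0],[0,0,0],15],
  [[0,6,0],[0,0,0],15],
  [[0,0,-10],[0,0,0],15],
  [[0,0,-15],[0,0,0],15],
  [[0,0,-3],[0,0,0],15],
  [[0,0,0],[0,0,0],15],
  [[0,0,0],[0,0,0],15],
])

```text
time_s: 32.08
position: [597.2, -7.4, 182.5]
tcp_rot: [-0.122, 0.993, -0.0, -0.001]
contact_force: [0.4, -0.5, 0.5]
opening: 0.301
```

>>> jog_arm([
  [[0,0,0],[0,0,0],34],
  [[0,0,0],[0,0,0],42],
  [[0,0,0],[0,0,0],42],
  [[0,0,0],[0,0,0],42],
  [[0,0,10],[0,0,0],42],
  [[0,0,20],[0,0,0],42],
  [[0,-12,0],[0,0,0],42],
  [[-5,-25,0],[0,0,0],42],
  [[-5,-25,0],[0,0,0],42],
  [[-5,-25,0],[0,0,0],42],
  [[-5,-25,0],[0,0,0],42],
  [[-5,-25,0],[0,0,0],42],
  [[-5,-15,0],[0,0,0],42],
  [[0,-8,0],[0,0,0],42],
  [[0,0,0],[0,0,0],42],
])

```text
time_s: 33.33
position: [567.2, -169.0, 213.4]
tcp_rot: [-0.121, 0.993, -0.001, 0.0]
contact_force: [-0.0, 0.4, -0.5]
opening: 0.453
```

```bash
python3 look.py d4; python3 lumps.py
```

```text
33.3333 [ 567.2 -169.   213.4] [-0.121  0.993 -0.001  0.   ] [-0.   0.4 -0.5] 0.45309255337251064
handle 214 [468.88890409 -21.11969871  89.6689648 ] [ 9.7232193e-01  2.3364510e-01  4.6897815e+02 -2.1790504e+01]
33.4333 [ 568.  -165.   213.4] open 42.0
scene px [184.7 224.3] n 59 xy@30 [ 519.2 -321. ] bbox [11  8] med [ 515.6 -324.6   26.5]
scene px [155.6 237.9] n 66 xy@30 [ 599.5 -346.6] bbox [10  9] med [ 595.9 -351.1   25.6]
```

View pics/d4.png

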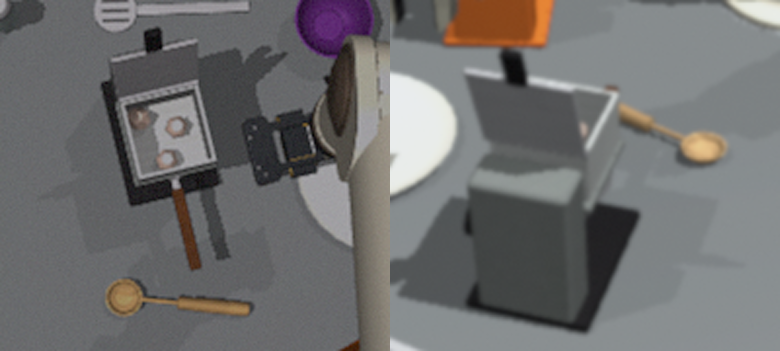

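>>> jog_arm([
  [[-4,-10,-10],[0,0,0],42],
  [[-7,-20,-20],[0,0,0],42],
  [[-8,-25,-25],[0,0,0],42],
  [[-8,-25,-25],[0,0,0],42],
  [[-8,-25,-25],[0,0,0],42],
  [[-8,-25,-25],[0,0,0],42],
  [[-8,-20,-20],[0,0,0],42],
  [[-6,-10,-11],[0,0,0],42],
  [[0,-2,0],[0,0,0],42],
  [[0,0,0],[0,0,0],42],
  [[0,0,0],[0,0,0],42],
  [[0,0,0],[0,0,0],42],
])

```text
time_s: 34.53
position: [512.9, -326.2, 53.8]
tcp_rot: [-0.124, 0.992, -0.0, 0.001]
contact_force: [0.1, 0.5, 0.4]
opening: 0.459
```

```bash
python3 lumps.py p6
```

```text
34.5333 [ 512.9 -326.2   53.8] open 42.2
top px [457.5 202.9] n 73 xy@30 [ 591.7 -354.9] bbox [10  9] med [ 591.5 -355.1   28.1]
scene px [184.8 224.3] n 60 xy@30 [ 519.3 -320.7] bbox [11  8] med [ 516.1 -324.8   25.3]
scene px [155.5 237.9] n 68 xy@30 [ 599.8 -346.6] bbox [11  9] med [ 596.1 -350.5   25.1]
```

View pics/p6.png

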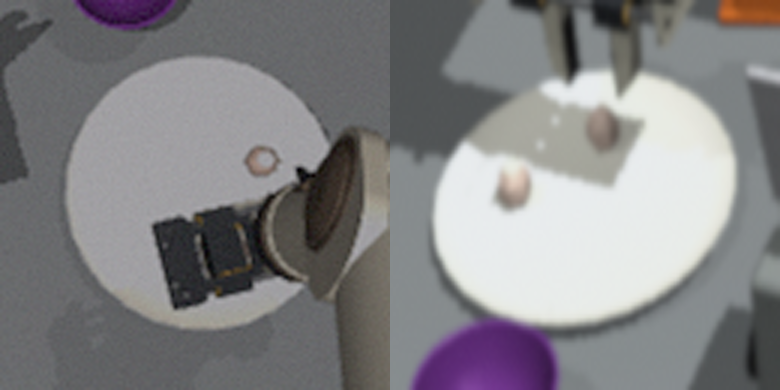

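>>> jog_arm([
  [[0,0,-15],[0,0,0],42],
  [[0,0,-15],[0,0,0],42],
  [[0,0,-11],[0,0,0],42],
  [[0,0,0],[0,0,0],42],
  [[0,0,0],[0,0,0],15],
  [[0,0,0],[0,0,0],15],
  [[0,0,0],[0,0,0],15],
  [[0,0,0],[0,0,0],15],
  [[0,0,0],[0,0,0],15],
  [[0,0,10],[0,0,0],15],
  [[0,0,25],[0,0,0],15],
  [[0,0,30],[0,0,0],15],
  [[0,0,35],[0,0,0],15],
  [[0,0,35],[0,0,0],15],
  [[0,10,35],[0,0,0],15],
  [[0,15,25],[0,0,0],15],
  [[0,0,5],[0,0,0],15],
  [[0,0,0],[0,0,0],15],
])

```text
time_s: 36.13
position: [512.2, -302.8, 214.6]
tcp_rot: [-0.124, 0.992, -0.002, 0.002]
contact_force: [0.8, -0.2, -0.7]
opening: 0.299
```

>>> jog_arm([
  [[3,12,0],[0,0,0],15],
  [[6,22,0],[0,0,0],15],
  [[6,25,0],[0,0,0],15],
  [[6,25,0],[0,0,0],15],
  [[6,25,0],[0,0,0],15],
  [[6,25,0],[0,0,0],15],
  [[6,25,0],[0,0,0],15],
  [[6,25,0],[0,0,0],15],
  [[6,25,0],[0,0,0],15],
  [[6,25,0],[0,0,0],15],
  [[5,25,0],[0,0,0],15],
  [[0,17,0],[0,0,0],15],
  [[0,12,0],[0,0,0],15],
  [[0,0,-10],[0,0,0],15],
  [[0,0,-15],[0,0,0],15],
  [[0,0,-3],[0,0,0],15],
  [[0,0,0],[0,0,0],15],
  [[0,0,0],[0,0,0],15],
])

```text
time_s: 37.63
position: [572.0, -16.3, 182.3]
tcp_rot: [-0.122, 0.993, -0.0, -0.001]
contact_force: [-0.0, -0.4, -0.2]
opening: 0.301
```

>>> jog_arm([
  [[0,0,0],[0,0,0],34],
  [[0,0,0],[0,0,0],42],
  [[0,0,0],[0,0,0],42],
  [[0,0,0],[0,0,0],42],
  [[0,0,10],[0,0,0],42],
  [[0,0,20],[0,0,0],42],
  [[0,-12,0],[0,0,0],42],
  [[3,-25,0],[0,0,0],42],
  [[3,-25,0],[0,0,0],42],
  [[3,-25,0],[0,0,0],42],
  [[3,-25,0],[0,0,0],42],
  [[3,-20,0],[0,0,0],42],
  [[3,-15,0],[0,0,0],42],
  [[0,-5,0],[0,0,0],42],
  [[0,0,0],[0,0,0],42],
])

```text
time_s: 38.88
position: [590.4, -168.7, 213.1]
tcp_rot: [-0.121, 0.993, -0.0, -0.0]
contact_force: [0.6, -0.4, 0.1]
opening: 0.454
```

```bash
python3 look.py d5; python3 lumps.py
```

```text
38.8833 [ 590.4 -168.7  213.1] [-0.121  0.993 -0.    -0.   ] [ 0.6 -0.4  0.1] 0.45421306445858284
handle 211 [468.9658489  -21.1061493   89.51708671] [ 9.7301686e-01  2.3073395e-01  4.6918356e+02 -2.1836180e+01]
38.9833 [ 590.5 -165.4  213.2] open 42.3
scene px [155.6 237.7] n 65 xy@30 [ 599.2 -347. ] bbox [11  9] med [ 596.3 -350.8   25.9]
```

View pics/d5.png

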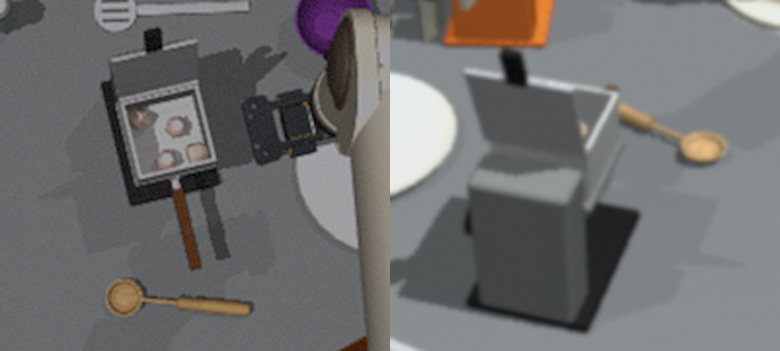

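Four lumps are in the hopper. The last one, at about (591,-354), needs a shift of (1,-188).

>>> jog_arm([
  [[0,-10,-10],[0,0,0],42],
  [[0,-20,-20],[0,0,0],42],
  [[0,-25,-25],[0,0,0],42],
  [[1,-25,-25],[0,0,0],42],
  [[0,-25,-25],[0,0,0],42],
  [[0,-25,-25],[0,0,0],42],
  [[0,-25,-20],[0,0,0],42],
  [[0,-18,-11],[0,0,0],42],
  [[0,-10,0],[0,0,0],42],
  [[0,-5,0],[0,0,0],42],
  [[0,0,0],[0,0,0],42],
  [[0,0,0],[0,0,0],42],
  [[0,0,0],[0,0,0],42],
])

```text
time_s: 40.17
position: [593.0, -353.1, 53.6]
tcp_rot: [-0.124, 0.992, -0.0, 0.001]
contact_force: [-0.3, -0.2, 0.3]
opening: 0.459
```

```bash
python3 lumps.py
```

```text
40.1667 [ 593.  -353.1   53.6] open 42.3
scene px [155.1 238.1] n 66 xy@30 [ 600.8 -347. ] bbox [10  9] med [ 596.4 -350.6   25.5]
```

>>> jog_arm([
  [[0,0,-15],[0,0,0],42],
  [[0,0,-15],[0,0,0],42],
  [[0,0,-11],[0,0,0],42],
  [[0,0,0],[0,0,0],42],
  [[0,0,0],[0,0,0],15],
  [[0,0,0],[0,0,0],15],
  [[0,0,0],[0,0,0],15],
  [[0,0,0],[0,0,0],15],
  [[0,0,0],[0,0,0],15],
  [[0,0,10],[0,0,0],15],
  [[0,0,25],[0,0,0],15],
  [[0,0,30],[0,0,0],15],
  [[0,0,35],[0,0,0],15],
  [[0,0,35],[0,0,0],15],
  [[0,10,35],[0,0,0],15],
  [[0,15,25],[0,0,0],15],
  [[0,0,5],[0,0,0],15],
  [[0,0,0],[0,0,0],15],
])

```text
time_s: 41.77
position: [593.6, -329.4, 215.4]
tcp_rot: [-0.124, 0.992, -0.002, 0.003]
contact_force: [0.9, 0.2, -0.1]
opening: 0.303
```

>>> jog_arm([
  [[0,12,0],[0,0,0],15],
  [[-1,22,0],[0,0,0],15],
  [[-1,25,0],[0,0,0],15],
  [[-1,25,0],[0,0,0],15],
  [[-1,25,0],[0,0,0],15],
  [[-1,25,0],[0,0,0],15],
  [[-1,25,0],[0,0,0],15],
  [[-1,25,0],[0,0,0],15],
  [[-1,25,0],[0,0,0],15],
  [[-1,25,0],[0,0,0],15],
  [[-1,25,0],[0,0,0],15],
  [[-1,25,0],[0,0,0],15],
  [[-1,25,0],[0,0,0],15],
  [[-1,20,0],[0,0,0],15],
  [[-1,14,0],[0,0,0],15],
  [[-1,9,0],[0,0,0],15],
  [[0,0,0],[0,0,0],15],
  [[0,0,0],[0,0,0],15],
])

```text
time_s: 43.27
position: [575.7, 21.6, 210.0]
tcp_rot: [-0.123, 0.992, -0.0, -0.001]
contact_force: [-0.3, -0.4, -0.9]
opening: 0.299
```

>>> jog_arm([
  [[0,0,-10],[0,0,0],15],
  [[0,0,-15],[0,0,0],15],
  [[0,0,-3],[0,0,0],15],
  [[0,0,0],[0,0,0],15],
  [[0,0,0],[0,0,0],34],
  [[0,0,0],[0,0,0],42],
  [[0,0,0],[0,0,0],42],
  [[0,0,0],[0,0,0],42],
  [[0,0,10],[0,0,0],42],
  [[0,0,20],[0,0,0],42],
  [[0,-12,0],[0,0,0],42],
  [[0,-25,0],[0,0,0],42],
  [[0,-30,0],[0,0,0],42],
  [[0,-30,0],[0,0,0],42],
  [[0,-30,0],[0,0,0],42],
  [[0,-30,0],[0,0,0],42],
  [[0,-20,0],[0,0,0],42],
  [[0,-10,0],[0,0,0],42],
  [[0,0,0],[0,0,0],42],
])

```text
time_s: 44.85
position: [576.1, -168.7, 213.3]
tcp_rot: [-0.12, 0.993, -0.001, -0.0]
contact_force: [-0.1, 0.3, -0.3]
opening: 0.459
```

```bash
python3 look.py d6; python3 lumps.py p7; python3 - <<'E'
from h import *
t=cam('top'); W=pc(t)
cv2.imwrite('pics/h1.png',cv2.resize(t['img'][140:230,290:360,::-1],(560,720)[::1],interpolation=2)[:600])
E
```

```text
44.85 [ 576.1 -168.7  213.3] [-0.12   0.993 -0.001 -0.   ] [-0.1  0.3 -0.3] 0.4587017599660475
handle 210 [468.93129017 -21.19974299  89.6063492 ] [ 9.7277379e-01  2.3175666e-01  4.6925702e+02 -2.1643953e+01]
44.95 [ 576.6 -163.8  213.4] open 42.1
```

View pics/h1.png

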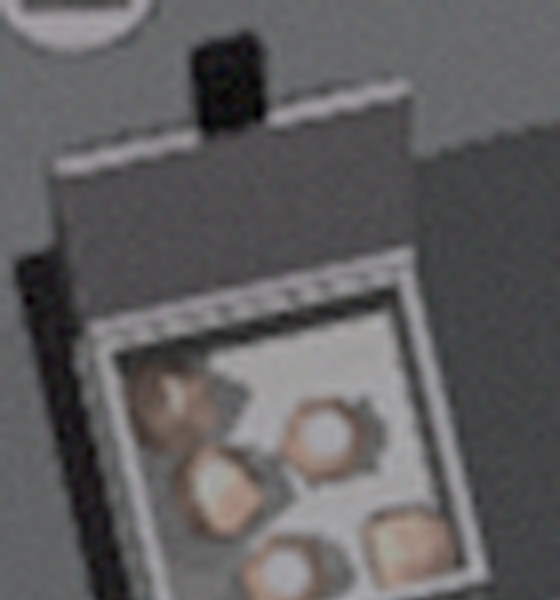

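View pics/p7.png

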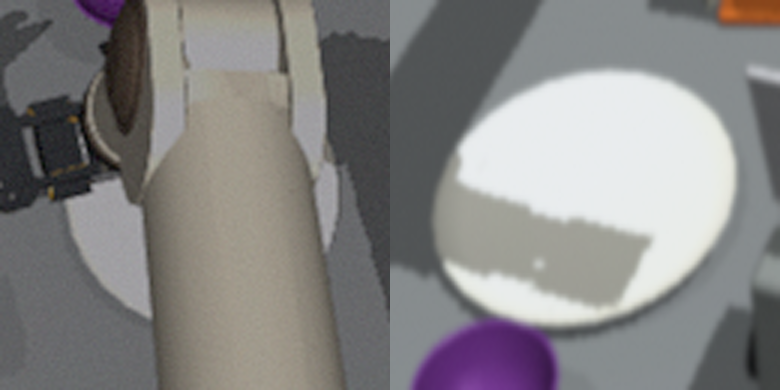

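All five lumps are in the hopper, in the lower part of the hopper crop, and the plate is empty. Next I'll locate the tab and close the lid.

```bash
python3 - <<'E'
from h import *
t=cam('top'); W=pc(t); g=t['img'].mean(2)
m=np.zeros((480,640),bool); m[138:162,308:328]=1; m&=(g<60)&(W[...,2]>220)
Q=W[m]; print(m.sum(),np.median(Q,0),Q.min(0),Q.max(0)); R=np.array([ray(t,u,v,305) for v,u in zip(*np.nonzero(m))]); print(R.mean(0),R.min(0),R.max(0))
c=cam('scene'); W=pc(c); g=c['img'].mean(2); m=(g<60)&(W[...,2]>255)&(W[...,2]<330)&(np.hypot(W[...,0]-673,W[...,1]-28)<60); Q=W[m]; print(m.sum(),np.median(Q,0),Q.min(0),Q.max(0))
E
```

```text
99 [671.74470883  28.15345608 300.79103578] [662.37338086  18.93638043 274.55570512] [683.06725126  37.34012412 318.38751147]
[670.76270885  28.05527755 305.        ] [655.98214554  19.82016893 305.        ] [684.48783553  37.21081606 305.        ]
143 [677.7030713   32.76743976 297.2488973 ] [665.77804995  22.18195983 266.89371846] [685.37492715  41.15829661 315.46059892]
```

>>> jog_arm([
  [[0,0,20],[0,0,0],45],
  [[0,0,30],[0,0,0],45],
  [[0,0,35],[0,0,0],45],
  [[0,0,35],[0,0,0],45],
  [[5,5,15],[0,0,0],45],
  [[10,20,0],[0,0,0],45],
  [[12,25,0],[0,0,0],45],
  [[12,25,0],[0,0,0],45],
  [[12,25,0],[0,0,0],45],
  [[12,25,0],[0,0,0],45],
  [[12,25,0],[0,0,0],45],
  [[10,20,0],[0,0,0],45],
  [[6,13,0],[0,0,0],45],
  [[5,9,0],[0,0,0],45],
  [[0,0,0],[0,0,0],45],
  [[0,0,0],[0,0,0],45],
  [[0,0,0],[0,0,0],45],
])

```text
time_s: 46.62
position: [672.3, 25.1, 348.1]
tcp_rot: [-0.122, 0.993, -0.001, -0.0]
contact_force: [-0.1, -0.4, 0.4]
opening: 0.491
```

>>> jog_arm([
  [[0,0,-15],[0,0,0],45],
  [[0,0,-20],[0,0,0],45],
  [[0,0,-20],[0,0,0],45],
  [[0,0,-11],[0,0,0],45],
  [[0,0,0],[0,0,0],45],
  [[0,0,0],[0,0,0],10],
  [[0,0,0],[0,0,0],10],
  [[0,0,0],[0,0,0],10],
  [[0,0,0],[0,0,0],10],
  [[0,0,0],[0,0,0],10],
  [[0,0,0],[0,0,0],10],
], squeeze=20)

```text
time_s: 47.53
position: [673.0, 27.8, 283.4]
tcp_rot: [-0.123, 0.992, 0.0, 0.001]
contact_force: [-0.6, 0.3, 3.9]
opening: 0.218
```

```bash
python3 - <<'E'
import numpy as np
r=127.5; p0=np.radians(2.3); st=np.r_[106,100:-1:-5]
a=p0+np.radians(st); x=-r*np.cos(a); z=r*np.sin(a); y=np.radians(14)
for i in range(1,len(st)): print(st[i],[round((x[i]-x[i-1])*np.cos(y),1),round((x[i]-x[i-1])*np.sin(y),1),round(z[i]-z[i-1],1)])
E
```

```text
100 [np.float64(-12.5), np.float64(-3.1), np.float64(3.5)]
95 [np.float64(-10.6), np.float64(-2.7), np.float64(1.9)]
90 [np.float64(-10.8), np.float64(-2.7), np.float64(0.9)]
85 [np.float64(-10.8), np.float64(-2.7), np.float64(-0.0)]
80 [np.float64(-10.7), np.float64(-2.7), np.float64(-1.0)]
75 [np.float64(-10.6), np.float64(-2.6), np.float64(-2.0)]
70 [np.float64(-10.4), np.float64(-2.6), np.float64(-2.9)]
65 [np.float64(-10.1), np.float64(-2.5), np.float64(-3.8)]
60 [np.float64(-9.8), np.float64(-2.4), np.float64(-4.7)]
55 [np.float64(-9.3), np.float64(-2.3), np.float64(-5.6)]
50 [np.float64(-8.8), np.float64(-2.2), np.float64(-6.4)]
45 [np.float64(-8.2), np.float64(-2.1), np.float64(-7.2)]
40 [np.float64(-7.6), np.float64(-1.9), np.float64(-7.9)]
35 [np.float64(-6.9), np.float64(-1.7), np.float64(-8.5)]
30 [np.float64(-6.2), np.float64(-1.5), np.float64(-9.1)]
25 [np.float64(-5.4), np.float64(-1.3), np.float64(-9.7)]
20 [np.float64(-4.5), np.float64(-1.1), np.float64(-10.1)]
15 [np.float64(-3.7), np.float64(-0.9), np.float64(-10.5)]
10 [np.float64(-2.8), np.float64(-0.7), np.float64(-10.8)]
5 [np.float64(-1.8), np.float64(-0.5), np.float64(-11.0)]
0 [np.float64(-0.9), np.float64(-0.2), np.float64(-11.1)]
```

>>> jog_arm([
  [[-6.2,-1.6,1.7],[0,0,0],10],
  [[-6.3,-1.5,1.7],[0,0,0],10],
  [[-10.6,-2.7,1.5],[0,0,0],10],
  [[-10.8,-2.7,0.5],[0,0,0],10],
  [[-10.8,-2.7,0],[0,0,0],10],
  [[-10.7,-2.7,-1],[0,0,0],10],
  [[-10.6,-2.6,-2],[0,0,0],10],
  [[-10.4,-2.6,-2.9],[0,0,0],10],
  [[-10.1,-2.5,-3.8],[0,0,0],10],
  [[-9.8,-2.4,-4.7],[0,0,0],10],
  [[0,0,0],[0,0,0],10],
])

```text
time_s: 48.45
position: [573.2, 2.9, 272.7]
tcp_rot: [-0.123, 0.992, -0.0, -0.002]
contact_force: [-2.0, 2.8, 4.0]
opening: 0.213
```

>>> jog_arm([
  [[-9.3,-2.3,-5.6],[0,0,0],10],
  [[-8.8,-2.2,-6.4],[0,0,0],10],
  [[-8.2,-2.1,-7.2],[0,0,0],10],
  [[-7.6,-1.9,-7.9],[0,0,0],10],
  [[-6.9,-1.7,-8.5],[0,0,0],10],
  [[-6.2,-1.5,-9.1],[0,0,0],10],
  [[-5.4,-1.3,-9.7],[0,0,0],10],
  [[-4.5,-1.1,-10.1],[0,0,0],10],
  [[-3.7,-0.9,-10.5],[0,0,0],10],
  [[-2.8,-0.7,-10.8],[0,0,0],10],
  [[-1,-0.2,-5],[0,0,0],10],
  [[0,0,0],[0,0,0],10],
  [[0,0,0],[0,0,0],10],
])

```text
time_s: 49.53
position: [509.9, -12.8, 181.4]
tcp_rot: [-0.123, 0.992, 0.0, -0.002]
contact_force: [-5.7, 1.5, 0.8]
opening: 0.217
```

>>> jog_arm([
  [[0.5,0,-6],[0,0,0],10],
  [[0.5,0,-5],[0,0,0],10],
  [[0,0,0],[0,0,0],10],
  [[0,0,0],[0,0,0],10],
])

```text
time_s: 49.87
position: [508.8, -13.0, 169.8]
tcp_rot: [-0.123, 0.992, 0.0, -0.004]
contact_force: [-11.0, 1.5, 1.2]
opening: 0.212
```

>>> jog_arm([
  [[0,0,-1],[0,0,0],10],
  [[0,0,0],[0,0,0],30],
  [[0,0,0],[0,0,0],45],
  [[0,0,0],[0,0,0],45],
  [[0,0,0],[0,0,0],45],
  [[0,0,0],[0,0,0],45],
  [[0,0,10],[0,0,0],45],
  [[0,0,20],[0,0,0],45],
  [[0,0,30],[0,0,0],45],
  [[-10,-10,30],[0,0,0],45],
  [[-20,-25,20],[0,0,0],45],
  [[-20,-30,10],[0,0,0],45],
  [[-20,-30,0],[0,0,0],45],
  [[-10,-30,0],[0,0,0],45],
  [[0,-30,0],[0,0,0],45],
  [[0,-30,0],[0,0,0],45],
  [[0,-20,0],[0,0,0],45],
  [[0,-10,0],[0,0,0],45],
  [[0,0,0],[0,0,0],45],
  [[0,0,0],[0,0,0],45],
])

```text
time_s: 51.53
position: [433.1, -226.9, 290.6]
tcp_rot: [-0.123, 0.992, 0.0, 0.0]
contact_force: [-0.4, 1.0, -0.3]
opening: 0.49
```

```bash
python3 look.py e1; python3 lumps.py; python3 - <<'E'
from h import *
t=cam('top'); c=cam('scene'); save(t,'topE.png'); save(c,'sceneE.png'); W=pc(t); P=W[170:222,301:351].reshape(-1,3); P=P[(P[:,2]>150)]; print('lid z pct',np.nanpercentile(P[:,2],[5,50,95]))
E
```

```text
51.5333 [ 433.1 -226.9  290.6] [-0.123  0.992  0.     0.   ] [-0.4  1.  -0.3] 0.490369600114926
handle 188 [462.5746492  -23.5679256   90.04946317] [ 9.6751493e-01  2.5281397e-01  4.6334650e+02 -2.2945175e+01]
51.6333 [ 433.3 -225.8  290.5] open 44.9
lid z pct [167.49718169 185.55454292 189.98755003]
```

View pics/topE.png

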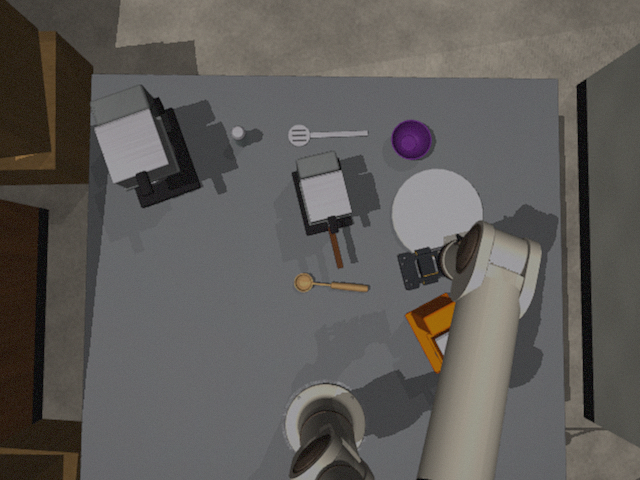

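View pics/sceneE.png

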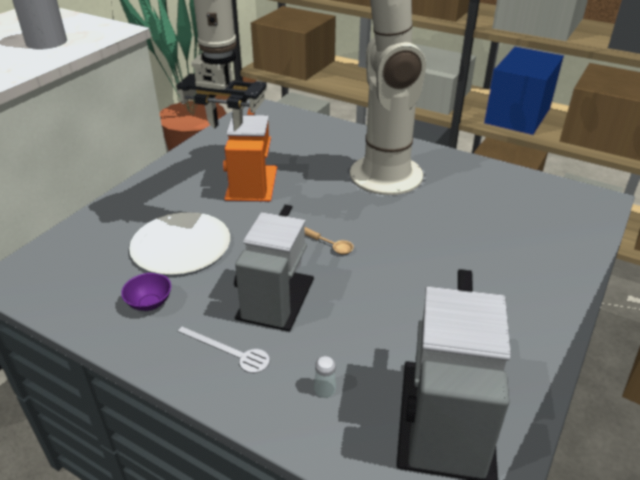

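```bash
python3 -c "
from h import *
t=cam('top'); W=pc(t); print(W[172:182,310:325,2].mean(), W[205:212,320:340,2].mean(), np.nanmedian(W[220:228,331:337,2]))
print(env.state()['contact_force']); print(env.job_done())"
```

```text
178.62839353068568 nan 189.83398849742917
[-0.00872865  0.01313732  0.06979308]
the job is handed in; nothing more can be done
None
```

The salt mill is ready to grind, and I handed the job in at about 52 s. The cup is locked, all five lumps are in the hopper and the lid is closed.

- **Cup:** I raised it at the entry angle and twisted it until it pressed on its stop at about 6 N. Then I set it down on the flange and let go. It hangs there by itself: the top of the handle is at 89–90 mm (89 expected). The handle points along 13–14.6°, against a mill yaw of about 14°. The larger readings came when the tab partly hid the handle.
- **Lid and lumps:** I opened the lid onto its stop, dropped the lumps in one at a time, and saw all five inside with the plate empty. I then swung the lid shut. Its top is at 185.6 mm, against 186 before, and the tab is level at 190 mm.
- **Bystanders:** In the last pictures the bowl, shaker and both spoons are where they started and upright. The gripper is clear, with contact force about 0.

Two checks were weak:
- **Lid flatness:** The last check was inconclusive, because one window had missing depth and the other mixed in the column top. I relied on the lid height, tab height and pictures instead.
- **Camera agreement:** The two cameras disagreed by about 4 mm throughout. I used the top view, which matched the arm to about 1.5 mm.

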